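Clear and load the blood-grouping rotator

TASK

First use the orange-handled scraper to wipe all the broken cuvette fragments off the rotator's red deck into the steel trough along its far side; they are sharp, so never touch them with the fingers, and put the scraper back upright in the middle of its blue pad when you are done with it. Then bring every white test tile from the drying tray to the deck: slide it along its lane until its end sticks out over the tray's edge, grip it there and lay it flat and straight inside the outline that matches its colour band. When all tiles are loaded, push the green sprung start slide all the way in and let it come back, leaving the bottle, flask and tube rack alone.

Things in the scene. Friction and masses are not known exactly. Their poses are not given: they have to be found in the camera images.
- rotator: Lab rotator, fixed: off-white case, flat red deck on top, trough on the far side. Origin under the deck's centre at bench level; x across the deck from its near side to the trough, y along the machine towards its start slide. Deck top 64 mm above the bench, x -80 to +82, y -135 to +135 mm, no rim. The shoulder with the start slide spans y 140 to 190 mm, top at 60 mm.
- trough (a point): Centre of the inner floor of the steel trough, 24 mm above the bench, axes as the rotator's. Inside 66 mm (x) by 272 mm (y); it begins right at the deck's +x edge, so fragments pushed off that edge drop in. End walls reach 60 mm, the outer wall 80 mm above the bench.
- bay_blue (a point): Centre of the blue painted outline on the deck surface (64 mm above the bench); axes as the rotator's. The outline is paint only, inside 135 mm along x by 76 mm along y. Outlines lie side by side along y, 88 mm apart.
- bay_yellow (a point): Centre of the yellow painted outline on the deck surface (64 mm above the bench); axes as the rotator's. The outline is paint only, inside 135 mm along x by 76 mm along y. Outlines lie side by side along y, 88 mm apart.
- bay_green (a point): Centre of the green painted outline on the deck surface (64 mm above the bench); axes as the rotator's. The outline is paint only, inside 135 mm along x by 76 mm along y. Outlines lie side by side along y, 88 mm apart.
- slide_face (a point): Centre of the flat near (-x of the rotator) face of the green start slide, a knob 22 mm wide (y), 18 mm deep (x), standing 34 mm above 61 mm over the bench; this point is 78 mm above the bench. It moves with the knob.
- slide_knob (a joint): Travel of the sprung start slide in m along the rotator's +x: 0 = out (rest), 0.030 = fully in against its stop. The spring takes about 2 N to start and 6 N at full stroke and returns it when let go.
- tray: Drying tray, fixed, 194 mm wide (y). Origin under its centre at bench level, x along the lanes (-x end is on the robot's side). Lane floor 35 mm up, x -75 to +75 mm, open at both ends, bench free before and behind. Lanes 54 mm wide at y = -62, 0, +62 mm between ribs 8 mm wide and 9 mm above the lane floor: no room for fingers beside a tile. Feet are 10 mm back from the ends.
- tile_blue: White test tile with a blue band across its middle, 110 (x) by 50 (y) by 8 mm, about 70 g. Origin at the centre of its underside. Either way round is the same. Starts flat in one of the tray's lanes, long side along the lane, any lane. Fingertips that reach below its underside would meet the deck first when it is laid down. May be absent.
- tile_yellow: White test tile with a yellow band across its middle, 110 (x) by 50 (y) by 8 mm, about 70 g. Origin at the centre of its underside. Either way round is the same. Starts flat in one of the tray's lanes, long side along the lane, any lane. Fingertips that reach below its underside would meet the deck first when it is laid down. May be absent.
- tile_green: White test tile with a green band across its middle, 110 (x) by 50 (y) by 8 mm, about 70 g. Origin at the centre of its underside. Either way round is the same. Starts flat in one of the tray's lanes, long side along the lane, any lane. Fingertips that reach below its underside would meet the deck first when it is laid down. May be absent.
- scraper: Scraper block: black rubber foot 100 (x) by 48 (y) by 18 mm high, and on its middle an orange grip 70 (x) by 22 (y) by 28 mm high, together 46 mm high, 150 g. Origin at the centre of the underside. Starts standing upright on the blue pad. Its long faces push the fragments.
- pad: Blue parking pad for the scraper, fixed, 160 (x) by 90 (y) by 3 mm thick; origin at the centre of its underside at bench level.
- chip1: Sharp pale fragment of a broken cuvette, about 14 by 12 by 8 mm, 10 g, origin at the centre of its underside; starts flat on the red deck. May be absent.
- chip2: Sharp pale fragment of a broken cuvette, about 14 by 13 by 8 mm, 10 g, origin at the centre of its underside; starts flat on the red deck. May be absent.
- chip3: Sharp pale fragment of a broken cuvette, about 14 by 14 by 8 mm, 10 g, origin at the centre of its underside; starts flat on the red deck. May be absent.
- chip4: Sharp pale fragment of a broken cuvette, about 14 by 15 by 8 mm, 10 g, origin at the centre of its underside; starts flat on the red deck. May be absent.
- reagent: Bystander: amber bottle, 56 mm across, 100 mm high; origin at the centre of its underside.
- flask: Bystander: green conical flask, 72 mm across, 95 mm high; origin at the centre of its underside.
- tube_rack: Bystander: black tube rack with purple-capped tubes, 60 (x) by 160 (y) by 83 mm high; origin at the centre of its underside.

How it is judged (in metres and radians):
On the way, in this order (a step that is already met when the one before it is completed fails the run):
1. all fragments are in the trough, before any tile is loaded (x of chip1 in the frame of rotator between 0.08 and 0.152 m and y of chip1 in the frame of rotator between -0.14 and 0.14 m and z of chip1 in the frame of rotator between 0.01 and 0.055 m and x of chip2 in the frame of rotator between 0.08 and 0.152 m and y of chip2 in the frame of rotator between -0.14 and 0.14 m and z of chip2 in the frame of rotator between 0.01 and 0.055 m and x of chip3 in the frame of rotator between 0.08 and 0.152 m and y of chip3 in the frame of rotator between -0.14 and 0.14 m and z of chip3 in the frame of rotator between 0.01 and 0.055 m and x of chip4 in the frame of rotator between 0.08 and 0.152 m and y of chip4 in the frame of rotator between -0.14 and 0.14 m and z of chip4 in the frame of rotator between 0.01 and 0.055 m and horizontal distance between tile_blue and bay_blue above 0.07 m and horizontal distance between tile_yellow and bay_yellow above 0.07 m and horizontal distance between tile_green and bay_green above 0.07 m), for 0.2 s.
2. every tile lies flat in the outline of its colour (x of tile_blue in the frame of bay_blue between -0.012 and 0.012 m and y of tile_blue in the frame of bay_blue between -0.012 and 0.012 m and z of tile_blue in the frame of bay_blue between -0.004 and 0.004 m and angle between the x axis of each of tile_blue, tile_yellow, tile_green and the x axis of rotator, either way round below 0.17 rad and angle between each of tile_blue, tile_yellow, tile_green's own z axis and vertical below 0.06 rad and x of tile_yellow in the frame of bay_yellow between -0.012 and 0.012 m and y of tile_yellow in the frame of bay_yellow between -0.012 and 0.012 m and z of tile_yellow in the frame of bay_yellow between -0.004 and 0.004 m and x of tile_green in the frame of bay_green between -0.012 and 0.012 m and y of tile_green in the frame of bay_green between -0.012 and 0.012 m and z of tile_green in the frame of bay_green between -0.004 and 0.004 m), for 0.3 s.
3. with the tiles loaded, the start slide is pushed fully in (all of step 2 and value of joint slide_knob above 0.027 m), for 0.05 s.
At the end, for the whole second after the job is handed in: Each tile flat, centre within 12 mm (per side) of its colour's outline centre and straight to 0.17 rad; every fragment in the trough; scraper upright on its pad, within 30 mm of the pad's centre; start slide back out (within 4 mm of rest); all still (all of step 2 and x of chip1 in the frame of rotator between 0.08 and 0.152 m and y of chip1 in the frame of rotator between -0.14 and 0.14 m and z of chip1 in the frame of rotator between 0.01 and 0.055 m and x of chip2 in the frame of rotator between 0.08 and 0.152 m and y of chip2 in the frame of rotator between -0.14 and 0.14 m and z of chip2 in the frame of rotator between 0.01 and 0.055 m and x of chip3 in the frame of rotator between 0.08 and 0.152 m and y of chip3 in the frame of rotator between -0.14 and 0.14 m and z of chip3 in the frame of rotator between 0.01 and 0.055 m and x of chip4 in the frame of rotator between 0.08 and 0.152 m and y of chip4 in the frame of rotator between -0.14 and 0.14 m and z of chip4 in the frame of rotator between 0.01 and 0.055 m and horizontal distance between scraper and pad below 0.03 m and angle between scraper's own z axis and vertical below 0.12 rad and height (world z) of scraper below 0.012 m and linear speed of each of tile_blue, tile_yellow, tile_green, scraper below 0.01 m/s and value of joint slide_knob below 0.004 m); the robot touches nothing.
It fails at once if the fingers touch a fragment (contact force between the fingers and chip1 above 0.5 N or contact force between the fingers and chip2 above 0.5 N or contact force between the fingers and chip3 above 0.5 N or contact force between the fingers and chip4 above 0.5 N).
It fails at once if a bystander is disturbed (distance of any of reagent, flask, tube_rack from where it was at the start of the episode above 0.03 m).
Of tile_blue, tile_yellow, tile_green only 2 to 3 are there at a start; the rules pass over those that are not, and their reading is None.
Of chip1, chip2, chip3, chip4 only 2 to 4 are there at a start; the rules pass over those that are not, and their reading is None.
At some moment in a run one of scraper, tile_blue, tile_yellow, tile_green may be knocked a few centimetres aside while the robot is not near it.
It also fails if it takes over 210 s, if anything falls off the work surface, if the arm or the gripper's body presses on something with over 40 N, if the wrist force passes 120 N, or if a joint passes its speed limit or range.

ROBOT

A 6-joint arm with a two-finger parallel gripper is mounted at the origin on the work surface. World frame = base frame: x ahead of the robot, y to its left, z up, the work surface at z = 0. Lengths are in mm, angles in rad, forces in N, time in s.
With the tool pointing down it reaches from about 350 to 975 mm from the base axis. Payload 7.1 kg.
Tool frame: the origin (TCP) lies midway between the tips of the shut fingers; the grasp point (between the pads) lies 19 mm behind it; z points along the fingers, y is the direction in which the jaws open and shut (so a half turn about z gives the same grasp; the last joint's range is limited). The gripper opens to 88 mm and grips with 3 to 60 N. Pads are 20 mm wide; open, the fingers measure 115 mm over their backs; the gripper's body (75 mm by 178 mm) begins 61 mm behind the grasp point.
Start: joints at [-1.349, 0.423, 1.63, -0, 1.089, -0.019], TCP at [149.069, -606.946, 222.675] pointing down, gripper open.
Joint ranges: [-3, 3], [-0.9, 2.11], [0.09, 2.58], [-1.31, 4.45], [0.11, 2.69], [-2.54, 2.54]. Speed limits (rad/s): [2.39, 2.39, 3.01, 3.14, 3.14, 3.14].

INTERFACE

Orientations are given as a rotation vector (axis times angle).
In Python, from workcell import ctrl, eyes, spotter gives the robot as it stands. The module is installed in compiled form; this text tells all that it offers.
- The arm moves only by the shell command python3 -m jog 'ROWS' [OPENING]. ROWS is JSON, a list of rows, each a list of 2 entries, a list of its own where there are three numbers: the shift along the tool's x, y, z in cm, then the turn, a rotation vector about the tool's x, y, z in degrees. A call has 1 to 8 rows; each row is the pose to reach, as a shift and turn from the pose measured when the call began, along the tool's axes at that moment; what a row does not reach only later rows make up. A row lasts 1/12 s, in which the tool goes at most 41.7 mm and 7.16 degrees, less where a joint would pass 70% of its speed; a pose out of reach is approached as far as the arm can. A call with a gripper value outside its range is refused whole. OPENING is the gripper command: -1 is fully open, 1 is shut, values between are in proportion, set as the call begins (- or left out, the last holds). The fingers move at their own pace and stop on an object; the grip force is fixed at half the most. Time passes only in rows, so rows that repeat a pose let the fingers close. It gives the time, the measured TCP pose, the force and the opening at its end, in the units of the state.
- ctrl.get_obs(): the state, without advancing time (a new reading comes with each control period).
- eyes.get_image(name): name is "scene" or "side" or "wrist"; returns the picture (400x640x3 uint8, blue, green, red); there is no depth.
- eyes.get_calibration(name): a dict with "fx", "fy", "cx", "cy" (pixels), "R" (3x3) and "t" (3): a world point X has camera coordinates R X + t. Camera axes: x right, y down, z forward; pixel columns grow to the right and rows downward; lengths in mm; the calibration is good to about 2 mm. A picture is of the moment at which its call begins: read the wrist's pose just before it. get_calibration takes no time and is no camera call; for the wrist camera it gives the pose at the moment of the call.
- ctrl.close_job(): hands the job in, once; it reports no verdict.
Trained networks look in the newest picture that a camera, given by its name, has taken for a name from the list of things; names that differ only in an ending like _2 or _b are one class to them, and where a whole thing is asked for, a point or a joint stands for the part that bears it (a point fixed in the world has none). Each returns a list of dicts, best first, with "confidence" (0 to 1); they miss things now and then, are a little off and sometimes report something else, mostly with a low value. They report only what shows in the picture. A call takes as long as a camera call.
- spotter.spot_in(camera, query): "point" ([x, y, z] in mm, in world coordinates, good to about 4 mm: the middle of the surface that is visible of it).
- spotter.cut_out(camera, query): "pixels" (400x640 bool, what is visible of it).
The state is a dict: "t": time; "qpos": joint angles; "qvel": joint speeds; "joint_torque": joint torques, N m; "ee_pos": TCP position; "orientation": TCP orientation; "ft_force": force on the tool from outside, world axes, zero at the start; "moment": the same for the moment, N m; "width": finger opening in mm.
Only numpy, scipy, OpenCV 4.12 (cv2) and the standard library are available. Lean on these libraries where they do the work, as an engineer would, in place of code of your own. Each camera call takes 0.05 s, during which the arm holds its last target.

## Working session

There is one attempt and no reset: what is moved stays moved. The work goes in short steps, Python scripts to look and compute and a shell command to move; the robot and the scene stay as the last step left them, time stands still between calls to the robot, and variables do not carry over. Pictures are saved under pics/ and viewed, and the job is handed in when it is done.

```bash
mkdir -p pics; ls; cat > h.py <<'E'
import numpy as np, cv2
from scipy.spatial.transform import Rotation as Rn
from workcell import ctrl, eyes, spotter
def snap(n,f):
    im=eyes.get_image(n); cv2.imwrite(f'pics/{f}.png',im); return im
def cal(n):
    c=eyes.get_calibration(n); return np.array([[c['fx'],0,c['cx']],[0,c['fy'],c['cy']],[0,0,1]]),np.array(c['R']),np.array(c['t'])
def back(n,px,z,c=None):
    K,R,t=c or cal(n); px=np.atleast_2d(px).astype(float)
    d=np.c_[px,np.ones(len(px))]@np.linalg.inv(K).T@R; o=-R.T@t
    return o+d*((z-o[2])/d[:,2])[:,None]
def proj(n,X,c=None):
    K,R,t=c or cal(n); p=(np.atleast_2d(X)@R.T+t)@K.T; return p[:,:2]/p[:,2:]
def st():
    o=ctrl.get_obs(); R=Rn.from_rotvec(o['orientation']).as_matrix(); return o,np.array(o['ee_pos']),R
E
python3 - <<'E'
from h import *
o,p,R=st(); print(o); print(R.round(3))
for n in ['scene','side','wrist']:
    snap(n,n+'0'); K,Rc,t=cal(n); print(n,(-Rc.T@t).round(),Rc[2].round(2),K[0,0])
    for q in ['rotator','tray','tile_blue','tile_yellow','tile_green','scraper','pad','chip1','reagent','flask','tube_rack','slide_face']:
        try: r=spotter.spot_in(n,q)
        except Exception as e: r=[];print(q,e)
        print(q,[(np.round(x['point']).tolist(),round(x['confidence'],2)) for x in r][:5])
print(ctrl.get_obs()['t'])
E
```

```text
pics
{'t': 0.0, 'qpos': array([-1.34899930e+00,  4.23833023e-01,  1.63070946e+00, -2.10393947e-05,
        1.08861107e+00, -1.89900683e-02]), 'qvel': array([ 0.00042368,  0.00062678,  0.00115979,  0.00086116, -0.00076512,
        0.00060874]), 'joint_torque': array([-2.90119551e-04, -5.44622040e+01, -2.73667663e+01,  6.42406382e-02,
        2.26759032e-02, -1.40538077e-04]), 'ee_pos': array([ 148.94099489, -606.40266054,  221.89894431]), 'orientation': array([-3.11731045e+00, -3.77143382e-01,  2.77181479e-04]), 'ft_force': array([-0.11045788, -0.68984451, -0.3477106 ]), 'moment': array([-0.02168472,  0.00629171, -0.00666906]), 'width': 88.08762174645517}
[[ 0.971  0.238 -0.   ]
 [ 0.238 -0.971  0.002]
 [ 0.    -0.002 -1.   ]]
scene [1890.   43.  916.] [-0.83 -0.02 -0.55] 461.1780626011584
rotator [([622.0, -139.0, 66.0], 0.83)]
tray [([607.0, 276.0, 41.0], 0.82)]
tile_blue [([572.0, 214.0, 45.0], 0.49)]
tile_yellow [([542.0, 279.0, 45.0], 0.69)]
tile_green [([555.0, 338.0, 44.0], 0.6)]
scraper [([554.0, -432.0, 20.0], 0.67)]
pad [([579.0, -412.0, 2.0], 0.93), ([811.0, -9.0, 48.0], 0.
[... 239 characters left out ...]
7. 746. 756.] [ 0.35 -0.68 -0.65] 405.2490228063879
rotator [([566.0, -109.0, 62.0], 0.58)]
tray [([540.0, 301.0, 37.0], 0.96)]
tile_blue [([559.0, 216.0, 44.0], 0.83)]
tile_yellow [([529.0, 279.0, 43.0], 0.81), ([529.0, -413.0, 3.0], 0.4)]
tile_green [([541.0, 344.0, 46.0], 0.91)]
scraper [([524.0, -428.0, 19.0], 0.63)]
pad [([530.0, -415.0, 3.0], 0.59)]
chip1 []
reagent [([640.0, 457.0, 65.0], 0.94)]
flask [([505.0, 479.0, 42.0], 0.67)]
tube_rack [([776.0, 23.0, 44.0], 0.76)]
slide_face []
wrist [ 218. -591.  385.] [-0.25 -0.06 -0.97] 329.5769242515711
rotator []
tray []
tile_blue []
tile_yellow []
tile_green []
scraper []
pad []
chip1 []
reagent []
flask []
tube_rack []
slide_face []
1.95
```

View images.

View pics/scene0.png

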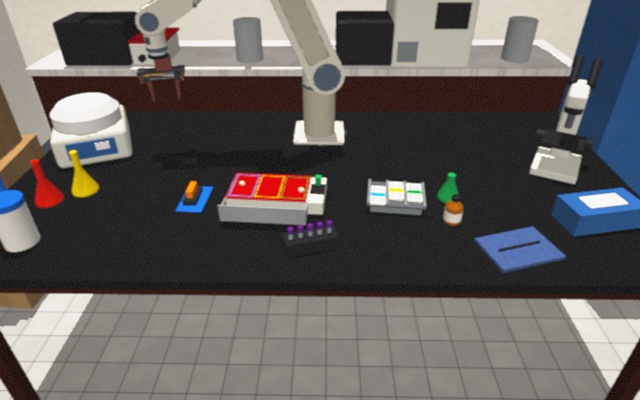

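View pics/side0.png

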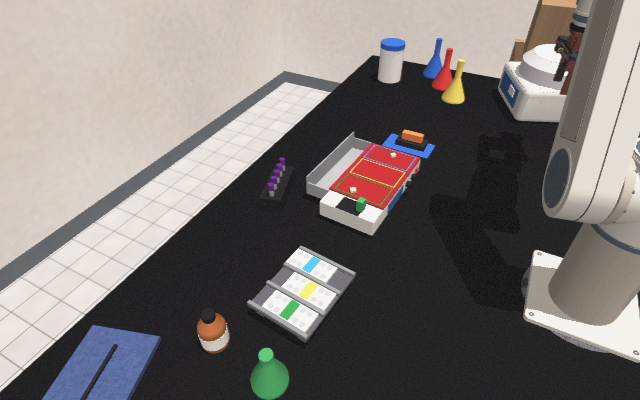

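```bash
python3 - <<'E'
import cv2
a=cv2.imread('pics/scene0.png'); print(a.shape)
cv2.imwrite('pics/z1.png',cv2.resize(a[150:270,100:500],None,fx=2,fy=2,interpolation=cv2.INTER_CUBIC))
E
```

```text
(400, 640, 3)
```

View pics/z1.png

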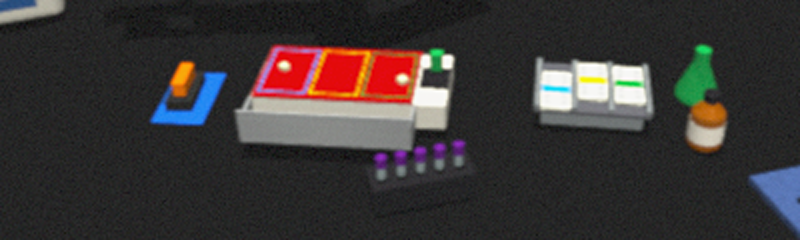

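```bash
python3 -m jog '[[[43.1,-8,-6],[0,0,13.8]],[[43.1,-8,-6],[0,0,13.8]],[[43.1,-8,-6],[0,0,13.8]],[[43.1,-8,-6],[0,0,13.8]],[[43.1,-8,-6],[0,0,13.8]],[[43.1,-8,-6],[0,0,13.8]],[[43.1,-8,-6],[0,0,13.8]],[[43.1,-8,-6],[0,0,13.8]]]' -1
python3 - <<'E'
from h import *
o,p,R=st(); print(o['t'],p.round(1),R.round(3).tolist(),o['ft_force'],o['qpos'])
E
```

```text
t: 2.62
ee_pos: [449.6, -470.8, 268.0]
orientation: [3.141, -0.0, 0.0]
ft_force: [-0.3, -1.0, -0.4]
width: 87.7
2.6167 [ 449.6 -470.8  268. ] [[1.0, -0.0, 0.0], [-0.0, -1.0, -0.0], [0.0, 0.0, -1.0]] [-0.34276838 -1.02860078 -0.42089354] [-8.26749749e-01  4.16777637e-01  1.52884871e+00 -4.48217988e-05
  1.19571176e+00  7.44091363e-01]
```

```bash
python3 -m jog '[[[6,-4.5,-5],[0,0,0]],[[6,-4.5,-5],[0,0,0]],[[6,-4.5,-5],[0,0,0]],[[6,-4.5,-5],[0,0,0]]]'
python3 - <<'E'
from h import *
snap('wrist','w1'); o,p,R=st(); K,Rc,t=cal('wrist'); print(o['t'],p.round(1),(-Rc.T@t).round(),Rc.round(3).tolist())
print(Rc.T.dot(np.array([0,0,1])))
E
```

```text
t: 2.95
ee_pos: [512.2, -424.8, 320.0]
orientation: [3.139, 0.005, 0.005]
ft_force: [-1.0, 1.1, 0.2]
width: 87.6
3.0 [ 510.2 -425.4  318.4] [ 581. -426.  480.] [[0.003, -1.0, 0.001], [-0.965, -0.002, 0.261], [-0.261, -0.002, -0.965]]
[-0.26075653 -0.00197742 -0.96540257]
```

View pics/w1.png

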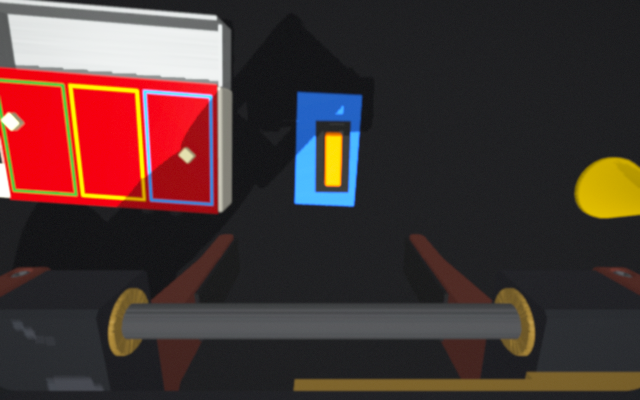

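```bash
cat >> h.py <<'E'
def hsvmask(im,lo,hi):
    m=cv2.inRange(cv2.cvtColor(im,cv2.COLOR_BGR2HSV),np.array(lo),np.array(hi)); return m
def rect(mask,n,z,c=None,name=''):
    cs,_=cv2.findContours(mask,cv2.RETR_EXTERNAL,cv2.CHAIN_APPROX_NONE)
    k=max(cs,key=cv2.contourArea).reshape(-1,2)
    w=back(n,k,z,c)[:,:2].astype(np.float32)
    r=cv2.minAreaRect(w); b=cv2.boxPoints(r)
    e=[b[1]-b[0],b[2]-b[1]]; L=max(e,key=np.linalg.norm)
    a=np.degrees(np.arctan2(L[1],L[0])); a=(a+90)%180-90
    print(name,'center',np.round(r[0],1),'size',np.round(r[1],1),'longaxis',round(a,2)); return r,a
E
python3 - <<'E'
from h import *
im=cv2.imread('pics/w1.png')
c=cal('wrist')
m=hsvmask(im,(10,150,120),(25,255,255)); m[:, :290]=0; m[:,380:]=0;m[220:]=0
rect(m,'wrist',46,c,'grip top46')
m=hsvmask(im,(100,100,80),(120,255,255)); m[:, :285]=0; m[:,380:]=0
rect(m,'wrist',3,c,'pad')
g=im.max(2); m2=((g<60)*255).astype(np.uint8); m2[:]=m2
m2[:100]=0;m2[205:]=0;m2[:,:308]=0;m2[:,352:]=0
rect(m2,'wrist',18,c,'foot')
m=hsvmask(im,(0,150,80),(8,255,255))|hsvmask(im,(172,150,80),(180,255,255)); m[230:]=0
cs,_=cv2.findContours(m,cv2.RETR_EXTERNAL,cv2.CHAIN_APPROX_NONE)
print([cv2.boundingRect(k) for k in cs if cv2.contourArea(k)>200])
for s in (0,1):
  for px in [(8,122),(187,156)]:
    pass
print(back('wrist',[(10,122),(187,156)],72,c).round(1))
for px in [(218,82),(218,212),(144,91),(213,95),(213,205),(147,201)]: print(px,back('wrist',px,64,c).round(1))
E
```

```text
grip top46 center [ 524.8 -442.5] size [71.1 23.7] longaxis 0.29
pad center [ 530.6 -434.6] size [ 93.2 162.3] longaxis -2.49
foot center [ 562.9 -442.4] size [18.7 42.6] longaxis -89.85
[(0, 83, 73, 109), (0, 67, 218, 147)]
[[ 572.3  -53.    72. ]
 [ 532.1 -261.3   72. ]]
(218, 82) [[ 619.  -303.9   64. ]]
(218, 212) [[ 457.8 -291.2   64. ]]
(144, 91) [[ 608.6 -214.6   64. ]]
(213, 95) [[ 604.3 -296.8   64. ]]
(213, 205) [[ 467.3 -285.4   64. ]]
(147, 201) [[ 472.5 -199.8   64. ]]
```

```bash
python3 -m jog '[[[-4,-26,-2],[0,0,0]],[[-4,-26,-2],[0,0,0]],[[-4,-26,-2],[0,0,0]],[[-4,-26,-2],[0,0,0]],[[-4,-26,-2],[0,0,0]],[[-4,-26,-2],[0,0,0]],[[-4,-26,-2],[0,0,0]],[[-4,-26,-2],[0,0,0]]]'
python3 - <<'E'
from h import *
im=snap('wrist','w2'); o,p,R=st(); c=cal('wrist'); print(p.round(1)); import pickle; pickle.dump(c,open('c2.pkl','wb'))
m=hsvmask(im,(0,150,60),(8,255,255))|hsvmask(im,(172,150,60),(180,255,255)); m[235:]=0
m=cv2.morphologyEx(m,cv2.MORPH_CLOSE,np.ones((15,15)))
rect(m,'wrist',64,c,'deck')
print([( np.round(x['point']),x['confidence']) for x in spotter.spot_in('wrist','chip1')])
E
```

```text
t: 3.67
ee_pos: [467.7, -164.0, 337.3]
orientation: [3.141, 0.005, -0.001]
ft_force: [0.2, 0.1, -0.1]
width: 87.5
[ 468.5 -165.6  337.4]
deck center [ 548.8 -162.8] size [269.5 165.3] longaxis 85.93
[(array([574., -48.,  75.]), 0.7)]
```

View pics/w2.png

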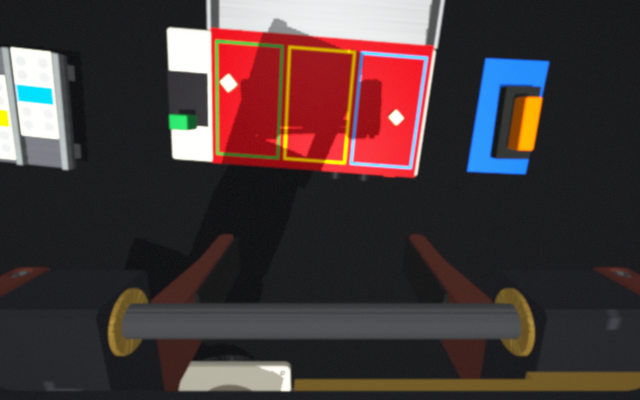

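```bash
python3 - <<'E'
from h import *
import pickle
im=cv2.imread('pics/w2.png'); c=pickle.load(open('c2.pkl','rb'))
m=hsvmask(im,(10,150,120),(25,255,255)); m[:, :490]=0;m[220:]=0
# top face is right part
rect(m,'wrist',49,c,'grip')
m=hsvmask(im,(100,100,80),(120,255,255)); m[:, :450]=0
rect(m,'wrist',3,c,'pad')
# bay outlines: fit
hsv=cv2.cvtColor(im,cv2.COLOR_BGR2HSV)
for n,lo,hi in [('blue',(105,40,80),(130,255,255)),('yellow',(20,150,120),(32,255,255)),('green',(22,100,60),(45,255,160))]:
    m=hsvmask(im,lo,hi); m[:30]=0;m[180:]=0;m[:,:212]=0;m[:,440:]=0
    m=cv2.morphologyEx(m,cv2.MORPH_CLOSE,np.ones((5,5)))
    rect(m,'wrist',64,c,n)
print(back('wrist',[(228,83),(396,117)],72,c).round(1), back('wrist',[(170,121),(193,121),(193,128),(170,128)],95,c).round(1))
E
python3 -m jog '[[[5.65,27.64,18],[0,0,0]],[[5.65,27.64,18],[0,0,0]],[[5.65,27.64,18],[0,0,0]],[[5.65,27.64,18],[0,0,0]],[[5.65,27.64,18],[0,0,0]],[[5.65,27.64,18],[0,0,0]],[[5.65,27.64,18],[0,0,0]],[[5.65,27.64,18],[0,0,0]]]'
```

```text
grip center [ 528.9 -438. ] size [35.1 71.2] longaxis -0.42
pad center [ 535.6 -436.6] size [ 93.9 163.3] longaxis -2.43
blue center [ 540.6 -286. ] size [ 17.2 138. ] longaxis -1.34
yellow center [ 549.1 -159.9] size [ 89.  139.2] longaxis -4.03
green center [492.9 -76.5] size [16.9 71.2] longaxis -89.8
[[ 576.9  -53.    72. ]
 [ 537.4 -260.8   72. ]] [[532.   12.9  95. ]
 [532.1 -14.5  95. ]
 [524.  -13.7  95. ]
 [523.9  13.8  95. ]]
t: 4.43
ee_pos: [523.9, -445.4, 156.4]
orientation: [3.14, -0.001, -0.002]
ft_force: [0.5, -1.0, -0.1]
width: 88.0
```

```bash
python3 -m jog '[[[0.3,-0.3,4],[0,0,0]],[[0.3,-0.3,8],[0,0,0]],[[0.3,-0.3,11],[0,0,0]],[[0.3,-0.3,12.5],[0,0,0]],[[0.3,-0.3,12.9],[0,0,0]],[[0.3,-0.3,12.9],[0,0,0]],[[0.3,-0.3,12.9],[0,0,0]]]'
```

```text
t: 5.02
ee_pos: [527.3, -444.0, 28.8]
orientation: [3.139, -0.002, 0.001]
ft_force: [-0.6, 0.6, 0.5]
width: 87.8
```

```bash
python3 -m jog '[[[0,0,0.3],[0,0,0]],[[0,0,0.3],[0,0,0]],[[0,0,0.3],[0,0,0]],[[0,0,0.3],[0,0,0]],[[0,0,0.3],[0,0,0]],[[0,0,0.3],[0,0,0]]]' 1
python3 - <<'E'
from h import *
snap('side','s1')
a=cv2.imread('pics/s1.png'); cv2.imwrite('pics/s1z.png',cv2.resize(a[80:280,280:580],None,fx=2.5,fy=2.5))
E
```

```text
t: 5.52
ee_pos: [527.5, -444.0, 26.2]
orientation: [3.138, -0.002, 0.001]
ft_force: [0.4, 1.1, -0.2]
width: 51.2
```

View pics/s1z.png

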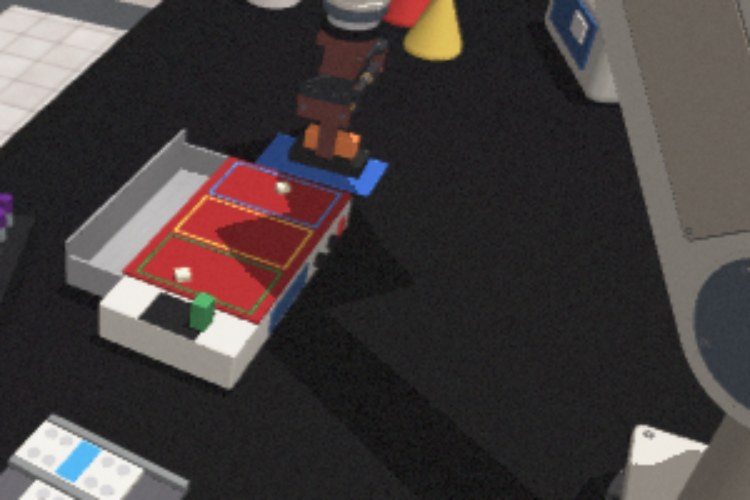

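```bash
python3 -m jog '[[[0,0,0],[0,0,0]],[[0,0,0],[0,0,0]],[[0,0,0],[0,0,0]],[[0,0,0],[0,0,0]],[[0,0,0],[0,0,0]],[[0,0,0],[0,0,0]],[[0,0,0],[0,0,0]]]' 1
python3 -m jog '[[[0,0,-3],[0,0,0]],[[0,0,-6],[0,0,0]],[[0,0,-9],[0,0,0]],[[0,0,-12],[0,0,0]],[[0,0,-12],[0,0,0]],[[0,0,-12],[0,0,0]]]' 1
```

```text
t: 6.15
ee_pos: [527.4, -443.7, 26.0]
orientation: [3.139, -0.002, 0.0]
ft_force: [0.4, 2.2, 1.7]
width: 21.7
t: 6.65
ee_pos: [528.2, -444.4, 147.9]
orientation: [3.136, -0.002, 0.005]
ft_force: [-0.1, 0.2, -1.4]
width: 21.4
```

```bash
python3 -m jog '[[[-3.9,-19.4,0],[0,0,-57]],[[-3.9,-19.4,0],[0,0,-57]],[[-3.9,-19.4,0],[0,0,-57]],[[-3.9,-19.4,0],[0,0,-57]],[[-3.9,-19.4,0],[0,0,-57]],[[-3.9,-19.4,0],[0,0,-57]],[[-3.9,-19.4,0],[0,0,-57]],[[-3.9,-19.4,0],[0,0,-57]]]' 1
python3 -m jog '[[[0,0,0],[0,0,-28.7]],[[0,0,0],[0,0,-28.7]],[[0,0,0],[0,0,-28.7]],[[0,0,0],[0,0,-28.7]],[[0,0,0],[0,0,-28.7]],[[0,0,0],[0,0,-28.7]]]' 1
python3 - <<'E'
from h import *
c=cal('wrist');o,p,R=st(); im=snap('wrist','w3'); print(p.round(1),R.round(3).tolist())
E
```

```text
t: 7.32
ee_pos: [488.3, -249.0, 144.9]
orientation: [2.753, 1.506, -0.003]
ft_force: [1.0, -0.3, -1.6]
width: 21.9
t: 7.82
ee_pos: [487.3, -248.5, 143.5]
orientation: [2.299, 2.14, -0.005]
ft_force: [0.4, 0.5, -1.1]
width: 21.7
[ 487.3 -248.5  143.5] [[0.072, 0.997, -0.002], [0.997, -0.072, -0.003], [-0.003, -0.002, -1.0]]
```

View pics/w3.png

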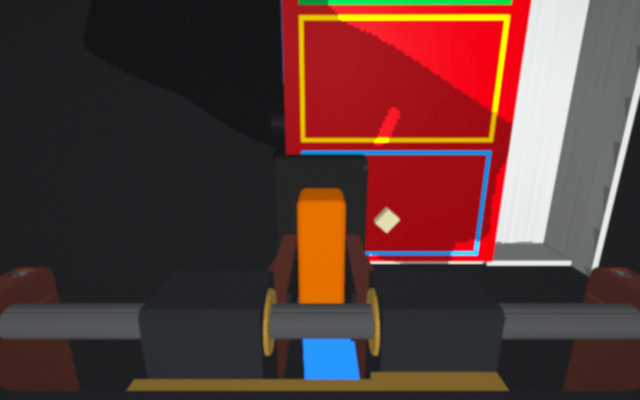

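```bash
python3 -m jog '[[[0,0,2],[0,0,0]],[[0,0,4],[0,0,0]],[[0,0,5],[0,0,0]],[[0,0,5.3],[0,0,0]],[[0,0,5.3],[0,0,0]],[[0,0,5.3],[0,0,0]]]' 1
python3 - <<'E'
from h import *
c=cal('wrist');o,p,R=st(); im=snap('wrist','w4'); print(p.round(1),R.round(3).tolist(),o['ft_force'].round(1))
E
```

```text
t: 8.37
ee_pos: [487.7, -249.0, 91.1]
orientation: [2.3, 2.138, -0.005]
ft_force: [0.3, 0.4, -1.2]
width: 21.6
[ 487.7 -249.    91.1] [[0.073, 0.997, -0.001], [0.997, -0.073, -0.003], [-0.003, -0.001, -1.0]] [ 0.3  0.4 -1.2]
```

View pics/w4.png

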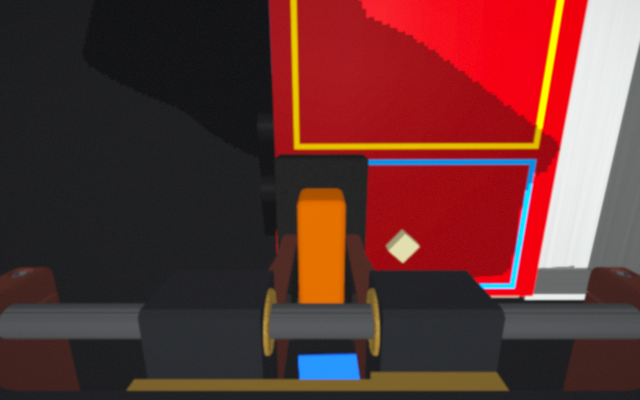

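```bash
python3 -m jog '[[[0,0,0.2],[0,0,0]],[[0,1,0.2],[0,0,0]],[[0,2.2,0.2],[0,0,0]],[[0,3.4,0.2],[0,0,0]],[[0,4.6,0.2],[0,0,0]],[[0,5.8,0.2],[0,0,0]],[[0,7,0.2],[0,0,0]],[[0,8,0.2],[0,0,0]]]' 1
python3 -m jog '[[[0,0.8,0],[0,0,0]],[[0,1.8,0],[0,0,0]],[[0,2.8,0],[0,0,0]],[[0,3.8,0],[0,0,0]],[[0,4.6,0],[0,0,0]],[[0,4.6,0],[0,0,0]],[[0,4.6,0],[0,0,0]]]' 1
python3 - <<'E'
from h import *
c=cal('wrist');o,p,R=st(); im=snap('wrist','w5'); print(p.round(1),R.round(3).tolist(),o['ft_force'].round(1))
E
```

```text
t: 9.08
ee_pos: [570.1, -255.2, 89.9]
orientation: [2.298, 2.136, -0.003]
ft_force: [0.2, -0.5, -1.9]
width: 21.7
t: 9.67
ee_pos: [616.2, -258.4, 89.8]
orientation: [2.298, 2.137, -0.004]
ft_force: [-0.1, 0.9, -1.5]
width: 21.9
[ 616.2 -258.4   89.8] [[0.072, 0.997, 0.001], [0.997, -0.072, -0.004], [-0.004, 0.001, -1.0]] [-0.1  0.9 -1.5]
```

View pics/w5.png

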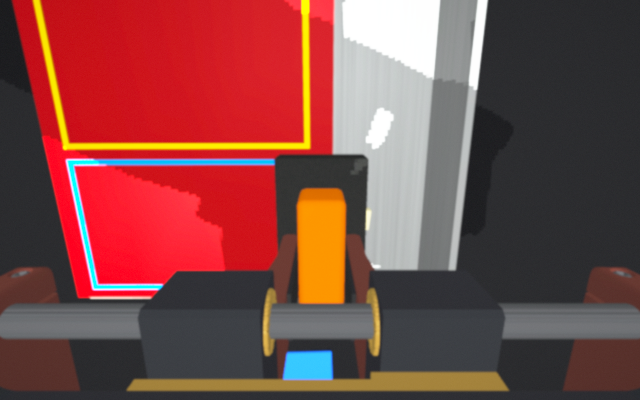

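```bash
python3 -m jog '[[[0,0,-4],[0,0,0]],[[4,-2,-5],[0,0,0]],[[8,-5,-5],[0,0,0]],[[12,-8,-5],[0,0,0]],[[15.5,-11.5,-5],[0,0,0]],[[19,-11.5,-5],[0,0,0]],[[19,-11.5,-5],[0,0,0]],[[19,-11.5,-5],[0,0,0]]]' 1
python3 - <<'E'
from h import *
c=cal('wrist');o,p,R=st(); im=snap('wrist','w6'); print(p.round(1),R.round(3).tolist(),o['ft_force'].round(1))
E
```

```text
t: 10.38
ee_pos: [512.2, -57.4, 138.9]
orientation: [2.297, 2.142, -0.005]
ft_force: [-0.9, 0.2, -1.1]
width: 21.8
[512.2 -57.4 138.9] [[0.07, 0.998, -0.002], [0.998, -0.07, -0.003], [-0.003, -0.001, -1.0]] [-0.9  0.2 -1.1]
```

View pics/w6.png

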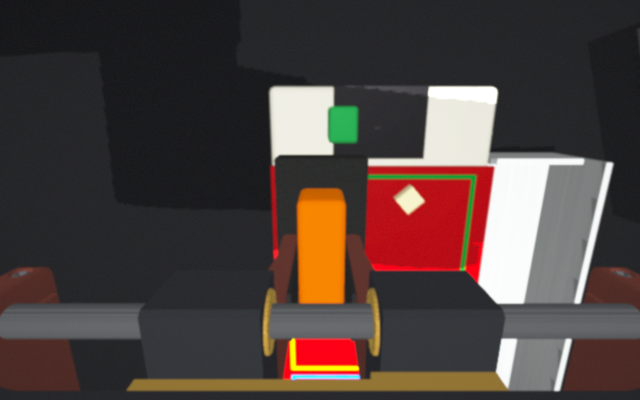

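```bash
python3 -m jog '[[[-1,0,1.5],[0,0,0]],[[-1,0,3.5],[0,0,0]],[[-1,0,4.6],[0,0,0]],[[-1,0,4.9],[0,0,0]],[[-1,0,4.9],[0,0,0]],[[-1,0,4.9],[0,0,0]]]' 1
python3 - <<'E'
from h import *
c=cal('wrist');o,p,R=st(); im=snap('wrist','w7'); print(p.round(1),R.round(3).tolist(),o['ft_force'].round(1))
E
```

```text
t: 10.93
ee_pos: [513.3, -69.6, 90.3]
orientation: [2.296, 2.14, -0.004]
ft_force: [-0.2, -0.8, -1.2]
width: 21.6
[513.3 -69.6  90.3] [[0.07, 0.998, 0.0], [0.998, -0.07, -0.004], [-0.004, 0.0, -1.0]] [-0.2 -0.8 -1.2]
```

View pics/w7.png

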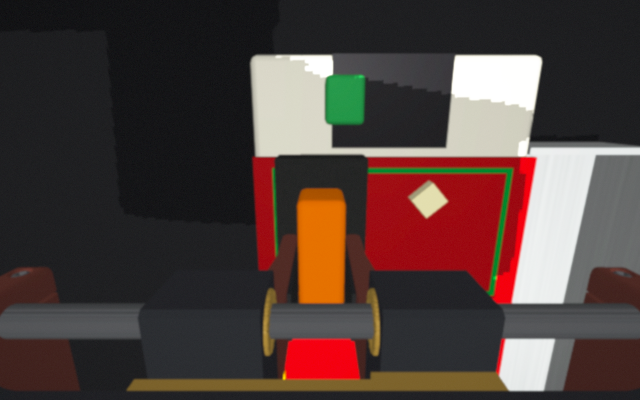

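```bash
python3 -m jog '[[[0,1,0],[0,0,0]],[[0,2,0],[0,0,0]],[[0,3.2,0],[0,0,0]],[[0,4.4,0],[0,0,0]],[[0,5.6,0],[0,0,0]],[[0,6.8,0],[0,0,0]],[[0,7.8,0],[0,0,0]]]' 1
python3 -m jog '[[[0,0.8,0],[0,0,0]],[[0,1.7,0],[0,0,0]],[[0,2.6,0],[0,0,0]],[[0,3.4,0],[0,0,0]],[[0,4.1,0],[0,0,0]],[[0,4.1,0],[0,0,0]],[[0,4.1,0],[0,0,0]]]' 1
python3 -m jog '[[[0,0,-4],[0,0,0]],[[0,0,-8],[0,0,0]],[[-3,-3,-11],[0,0,0]],[[-6,-6,-14],[0,0,0]],[[-8,-8,-17],[0,0,0]],[[-10,-10,-20],[0,0,0]],[[-10,-10,-20],[0,0,0]],[[-10,-10,-20],[0,0,0]]]' 1
python3 - <<'E'
from h import *
c=cal('wrist');o,p,R=st(); im=snap('wrist','w8'); print(p.round(1),R.round(3).tolist(),o['ft_force'].round(1))
E
```

```text
t: 11.57
ee_pos: [593.8, -75.2, 91.4]
orientation: [2.294, 2.138, -0.002]
ft_force: [-0.7, -0.5, -1.2]
width: 21.3
t: 12.15
ee_pos: [634.7, -78.0, 91.4]
orientation: [2.294, 2.139, -0.002]
ft_force: [-0.6, -0.5, -1.6]
width: 22.1
t: 12.82
ee_pos: [526.6, -171.9, 295.4]
orientation: [2.293, 2.132, 0.001]
ft_force: [0.5, -0.2, -1.8]
width: 22.2
[ 526.6 -171.9  295.4] [[0.073, 0.997, 0.008], [0.997, -0.073, -0.007], [-0.006, 0.008, -1.0]] [ 0.5 -0.2 -1.8]
```

View pics/w8.png

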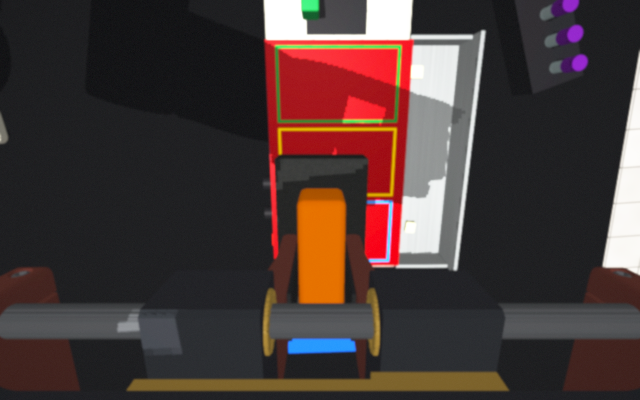

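```bash
python3 -m jog '[[[-26.3,2.5,8],[0,0,57]],[[-26.3,2.5,8],[0,0,57]],[[-26.3,2.5,8],[0,0,57]],[[-26.3,2.5,8],[0,0,57]],[[-26.3,2.5,8],[0,0,57]],[[-26.3,2.5,8],[0,0,57]],[[-26.3,2.5,8],[0,0,57]],[[-26.3,2.5,8],[0,0,57]]]' 1
python3 -m jog '[[[0,0,0],[0,0,28.7]],[[0,0,0],[0,0,28.7]],[[0,0,0],[0,0,28.7]],[[0,0,0],[0,0,28.7]],[[0,0,0],[0,0,28.7]],[[0,0,0],[0,0,28.7]]]' 1
python3 - <<'E'
from h import *
o,p,R=st();  print(p.round(1),R.round(3).tolist(),o['ft_force'].round(1)); print((R.T@(np.array([533,-436,60])-p)).round(1))
c=cal('scene'); im=snap('scene','sc1')
E
```

```text
t: 13.53
ee_pos: [532.3, -438.5, 210.0]
orientation: [3.042, 0.768, 0.002]
ft_force: [-0.2, 0.4, -0.4]
width: 21.8
t: 14.03
ee_pos: [532.4, -437.3, 208.0]
orientation: [3.14, -0.004, 0.0]
ft_force: [0.2, -0.4, -2.7]
width: 21.9
[ 532.4 -437.3  208. ] [[1.0, -0.003, 0.0], [-0.003, -1.0, -0.002], [0.0, 0.002, -1.0]] [ 0.2 -0.4 -2.7]
[  0.6  -1.6 148. ]
```

```bash
python3 -m jog '[[[0.1,-0.1,4],[0,0,0]],[[0.1,-0.1,8],[0,0,0]],[[0.1,-0.1,12],[0,0,0]],[[0.1,-0.1,15],[0,0,0]],[[0.1,-0.1,17],[0,0,0]],[[0.1,-0.1,17.8],[0,0,0]],[[0.1,-0.1,17.8],[0,0,0]],[[0.1,-0.1,17.8],[0,0,0]]]' 1
python3 -m jog '[[[0,0,0.2],[0,0,0]],[[0,0,0.4],[0,0,0]],[[0,0,0.4],[0,0,0]],[[0,0,0.4],[0,0,0]]]' 1
```

```text
t: 14.75
ee_pos: [534.0, -437.1, 30.7]
orientation: [3.139, -0.0, 0.002]
ft_force: [-0.1, -0.0, -1.3]
width: 22.1
t: 15.08
ee_pos: [534.3, -437.4, 27.6]
orientation: [3.138, -0.0, 0.003]
ft_force: [0.6, 0.0, -1.2]
width: 21.6
```

```bash
python3 -m jog '[[[0,0,0.1],[0,0,0]],[[0,0,0.15],[0,0,0]],[[0,0,0.15],[0,0,0]]]' 1
python3 -m jog '[[[0,0,0],[0,0,0]],[[0,0,0],[0,0,0]],[[0,0,0],[0,0,0]],[[0,0,0],[0,0,0]],[[0,0,0],[0,0,0]],[[0,0,0],[0,0,0]],[[0,0,0],[0,0,0]],[[0,0,0],[0,0,0]]]' -1
python3 -m jog '[[[0,0,-4],[0,0,0]],[[0,0,-8],[0,0,0]],[[0,0,-12],[0,0,0]],[[0,0,-16],[0,0,0]],[[-2,-3,-20],[0,0,0]],[[-5,-6,-24],[0,0,0]],[[-9,-9,-27],[0,0,0]],[[-9,-9,-27],[0,0,0]]]' -1
python3 -m jog '[[[0,0,0],[0,0,0]],[[0,0,0],[0,0,0]]]' -1
python3 - <<'E'
from h import *
c=cal('wrist');o,p,R=st(); im=snap('wrist','w9'); print(o['t'],p.round(1))
m=hsvmask(im,(100,100,80),(120,255,255)); m[:, :330]=0;m[230:]=0
rect(m,'wrist',3,c,'pad')
m=hsvmask(im,(10,150,120),(25,255,255)); m[:, :330]=0;m[:,600:]=0;m[230:]=0
rect(m,'wrist',49,c,'grip')
E
```

```text
t: 15.33
ee_pos: [534.4, -437.4, 26.2]
orientation: [3.138, -0.0, 0.003]
ft_force: [0.2, 0.5, -2.1]
width: 21.8
t: 16.0
ee_pos: [534.4, -437.4, 26.2]
orientation: [3.138, -0.0, 0.003]
ft_force: [-0.6, -0.1, -0.3]
width: 71.8
t: 16.67
ee_pos: [444.8, -347.0, 295.3]
orientation: [3.138, 0.001, 0.004]
ft_force: [-0.2, -0.3, -0.1]
width: 87.6
t: 16.83
ee_pos: [444.6, -346.8, 297.6]
orientation: [3.135, 0.001, 0.009]
ft_force: [-0.0, -1.2, 0.9]
width: 87.8
16.8333 [ 444.6 -346.8  297.6]
pad center [ 534.3 -434.2] size [ 93.8 163.3] longaxis -2.42
grip center [ 535.  -436.1] size [70.5 27.6] longaxis 0.06
```

View pics/w9.png

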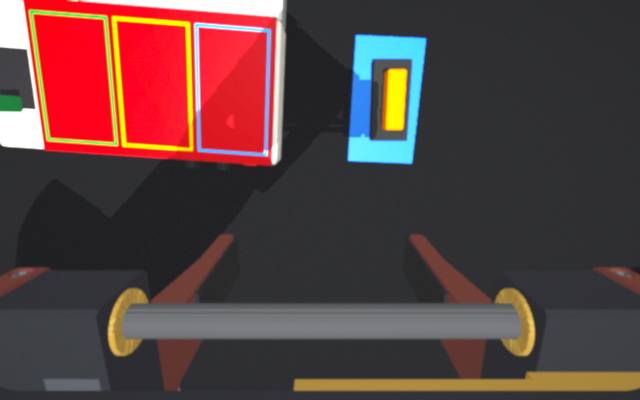

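```bash
python3 -m jog '[[[2,-26,-4],[0,0,0]],[[2,-26,-4],[0,0,0]],[[2,-26,-4],[0,0,0]],[[2,-26,-4],[0,0,0]],[[2,-26,-4],[0,0,0]],[[2,-26,-4],[0,0,0]],[[2,-26,-4],[0,0,0]],[[2,-26,-4],[0,0,0]]]' -1
python3 -m jog '[[[0,0,0],[0,0,0]],[[0,0,0],[0,0,0]]]' -1
python3 - <<'E'
from h import *
import pickle
c=cal('wrist');o,p,R=st(); im=snap('wrist','w10'); print(o['t'],p.round(1)); pickle.dump(c,open('c10.pkl','wb'))
E
python3 -m jog '[[[-1,-33,0],[0,0,0]],[[-1,-33,0],[0,0,0]],[[-1,-33,0],[0,0,0]],[[-1,-33,0],[0,0,0]],[[-1,-33,0],[0,0,0]],[[-1,-33,0],[0,0,0]],[[-1,-33,0],[0,0,0]],[[-1,-33,0],[0,0,0]]]' -1
python3 -m jog '[[[0,0,0],[0,0,0]],[[0,0,0],[0,0,0]],[[0,0,0],[0,0,0]]]' -1
python3 - <<'E'
from h import *
import pickle
c=cal('wrist');o,p,R=st(); im=snap('wrist','w11'); print(o['t'],p.round(1)); pickle.dump(c,open('c11.pkl','wb'))
E
```

```text
t: 17.55
ee_pos: [466.0, -84.4, 334.1]
orientation: [3.137, 0.007, 0.006]
ft_force: [-0.6, -0.5, 0.6]
width: 87.9
t: 17.72
ee_pos: [466.4, -84.9, 332.9]
orientation: [3.137, 0.007, 0.003]
ft_force: [-0.6, -1.1, 0.3]
width: 87.9
17.7167 [466.4 -84.9 332.9]
t: 18.43
ee_pos: [455.5, 245.9, 331.0]
orientation: [3.137, 0.003, 0.003]
ft_force: [0.9, -0.6, 0.1]
width: 88.1
t: 18.68
ee_pos: [455.9, 244.7, 330.2]
orientation: [3.136, 0.002, 0.001]
ft_force: [-1.2, 0.3, 0.4]
width: 87.9
18.6833 [455.9 244.7 330.2]
```

View pics/w10.png

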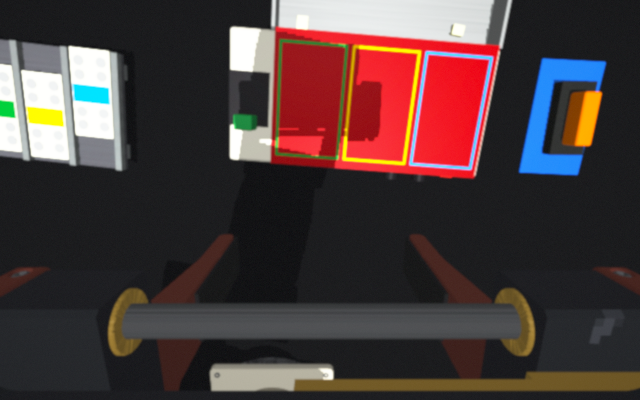

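View pics/w11.png

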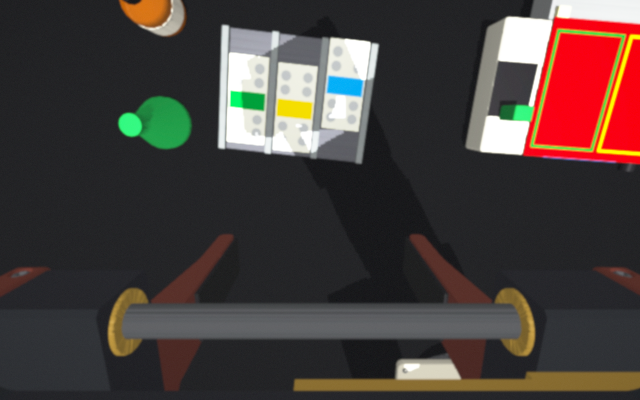

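```bash
cat > m.py <<'E'
from h import *
import pickle
def tray_fit(im,c,win):
    pass
E
python3 - <<'E'
from h import *
import pickle
a=cv2.imread('pics/w11.png'); cv2.imwrite('pics/z11.png',cv2.resize(a[15:170,200:400],None,fx=3.8,fy=3.8,interpolation=cv2.INTER_CUBIC))
c=pickle.load(open('c10.pkl','rb')); im=cv2.imread('pics/w10.png')
m=hsvmask(im,(0,150,60),(8,255,255))|hsvmask(im,(172,150,60),(180,255,255)); m[235:]=0
m=cv2.morphologyEx(m,cv2.MORPH_CLOSE,np.ones((15,15)))
r,a=rect(m,'wrist',64,c,'deck')
th=np.radians(a-90); ux=np.array([np.cos(th),np.sin(th)]); uy=np.array([-ux[1],ux[0]]); C=np.array(r[0])-ux
print('C',C)
for px in [(302,21),(457,30)]:
    w=back('wrist',px,30,c)[0,:2]-C; print('chip',w@ux,w@uy)
for px in [(345,45),(417,50),(409,165),(343,159)]:
    w=back('wrist',px,64,c)[0,:2]-C; print('yel corner',w@ux,w@uy)
E
```

```text
deck center [ 547. -161.] size [270.  165.5] longaxis 86.19
C [ 546.02661955 -160.95557901]
chip 100.5283525126681 105.79552884928776
chip 104.58103458137306 -92.88135121690024
yel corner 70.0412991752786 50.692466652088
yel corner 70.8224313867626 -36.336450968822724
yel corner -67.84135158565647 -46.276427787547256
yel corner -66.15381347155099 40.95926705603541
```

View pics/z11.png

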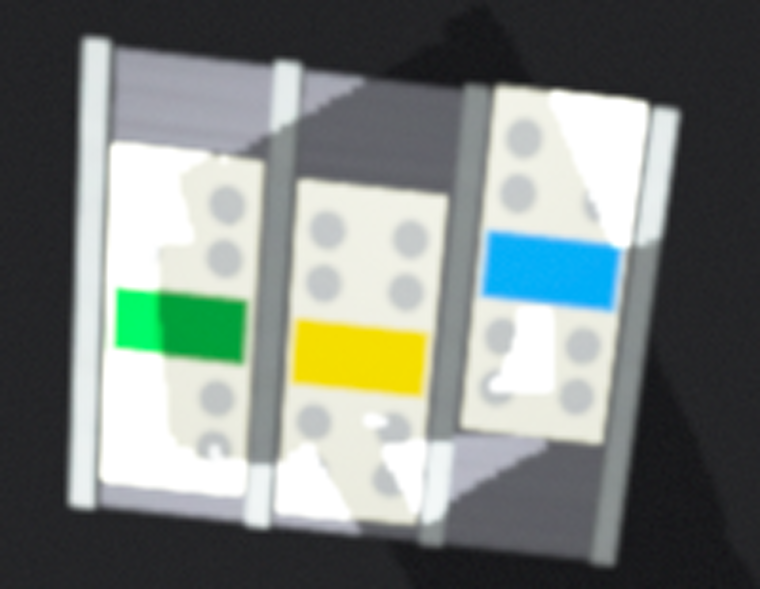

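```bash
python3 - <<'E'
from h import *
import pickle
for f,cf in [('w10','c10.pkl'),('w2','c2.pkl')]:
    c=pickle.load(open(cf,'rb')); im=cv2.imread(f'pics/{f}.png')
    m=hsvmask(im,(0,150,60),(8,255,255))|hsvmask(im,(172,150,60),(180,255,255)); m[235:]=0
    m=cv2.morphologyEx(m,cv2.MORPH_CLOSE,np.ones((9,9)))
    cs,_=cv2.findContours(m,cv2.RETR_EXTERNAL,cv2.CHAIN_APPROX_NONE)
    k=max(cs,key=cv2.contourArea)
    q=cv2.approxPolyDP(cv2.convexHull(k),6,True).reshape(-1,2); print(q.tolist()); w=back('wrist',q,64,c)[:,:2]; print(w.round(1).tolist())
    for i in range(len(w)):
        d=w[(i+1)%len(w)]-w[i]; print(np.linalg.norm(d).round(1),np.degrees(np.arctan2(d[1],d[0])).round(2))
    print('mean',w.mean(0))
E
```

```text
[[276, 27], [497, 45], [474, 178], [271, 163]]
[[638.3, -32.9], [620.4, -297.7], [458.3, -290.4], [477.1, -21.5]]
265.4 -93.87
162.2 177.42
269.6 86.01
161.6 -4.05
mean [ 548.51811656 -160.62877625]
[[211, 28], [432, 45], [414, 177], [212, 163]]
[[639.4, -34.9], [621.8, -300.8], [459.8, -291.6], [477.7, -22.7]]
266.5 -93.78
162.3 176.73
269.5 86.19
162.2 -4.32
mean [ 549.68380799 -162.50568839]
```

```bash
python3 - <<'E'
from h import *
import pickle
c=pickle.load(open('c11.pkl','rb'))
z=lambda *p: np.array(p)/3.8+np.array([200,15])
Q=z((82,38),(680,108),(617,565),(68,507)) # outer corners
w=back('wrist',Q,44,c)[:,:2]; print(w.round(1).tolist())
for i in range(4):
    d=w[(i+1)%4]-w[i]; print(np.linalg.norm(d).round(1),np.degrees(np.arctan2(d[1],d[0])).round(2))
T=w.mean(0); 
d1=w[0]+w[1]-w[2]-w[3]; d2=w[0]+w[3]-w[1]-w[2]
a1=np.arctan2(d1[1],d1[0]); a2=np.arctan2(d2[1],d2[0])-np.pi/2; print('T',T,np.degrees([a1,a2]))
th=(a1+a2)/2; ux=np.array([np.cos(th),np.sin(th)]);uy=np.array([-ux[1],ux[0]])
tl={'green':[(111,142),(264,160),(246,497),(98,483)],'yellow':[(299,178),(447,195),(420,524),(273,515)],'blue':[(497,86),(648,102),(603,443),(460,429)]}
bd={'green':(181,325),'yellow':(360,357),'blue':(552,271)}
for k in tl:
    w=back('wrist',z(*tl[k]),43,c)[:,:2]-T
    L=np.c_[w@ux,w@uy]; b=back('wrist',z(bd[k]),43,c)[0,:2]
    print(k,'ctr',L.mean(0).round(1),'far',L[:2,0].mean().round(1),'near',L[2:,0].mean().round(1),'band',((b-T)@ux).round(1),((b-T)@uy).round(1),b.round(1))
E
```

```text
[[633.4, 364.4], [613.3, 170.2], [463.0, 185.7], [483.4, 380.9]]
195.2 -95.91
151.1 174.12
196.2 84.04
150.9 -6.26
T [548.2821235 275.2900055] [-6.06844018 -5.9347376 ]
green ctr [-10.2  62.1] far 45.5 near -65.8 band -9.7 61.7 [545.  337.7]
yellow ctr [-14.2   0.1] far 41.2 near -69.6 band -13.7 -0.1 [534.6 276.7]
blue ctr [ 21.2 -62.2] far 76.2 near -33.8 band 21.1 -62.4 [562.8 211.1]
```

```bash
python3 -m jog '[[[15.4,-2.4,20],[0,0,6]],[[15.4,-2.4,20],[0,0,6]],[[15.4,-2.4,20],[0,0,6]],[[15.4,-2.4,20],[0,0,6]],[[15.4,-2.4,20],[0,0,6]],[[15.4,-2.4,20],[0,0,6]],[[15.4,-2.4,20],[0,0,6]],[[15.4,-2.4,20],[0,0,6]]]' 1
python3 -m jog '[[[0,0,0],[0,0,0]],[[0,0,0],[0,0,0]],[[0,0,0],[0,0,0]],[[0,0,0],[0,0,0]],[[0,0,0],[0,0,0]],[[0,0,0],[0,0,0]],[[0,0,0],[0,0,0]],[[0,0,0],[0,0,0]]]' 1
cat >> h.py <<'E'
T=np.array([548.3,275.3]); TY=np.radians(-6.0)
C=np.array([548.1,-161.5]); CY=np.radians(-3.9)
def loc(p,O,y): 
    u=np.array([np.cos(y),np.sin(y)]); v=np.array([-u[1],u[0]]); d=np.asarray(p)[:2]-O; return np.array([d@u,d@v])
def wor(l,O,y):
    u=np.array([np.cos(y),np.sin(y)]); v=np.array([-u[1],u[0]]); return O+l[0]*u+l[1]*v
def rep(tgt=None):
    o,p,R=st(); yaw=np.degrees(np.arctan2(R[1,0],R[0,0]))
    print('t',round(o['t'],2),'p',p.round(1),'yaw',yaw.round(2),'w',round(o['width'],1),'f',o['ft_force'].round(1),'tray',loc(p,T,TY).round(1),'rot',loc(p,C,CY).round(1))
    if tgt is not None: print('shift cm',(R.T@(np.array(tgt)-p)/10).round(2))
E
python3 -c "
from h import *
w=wor((62,0),T,TY); rep([*w,38.5])"
```

```text
t: 19.4
ee_pos: [609.7, 264.3, 127.1]
orientation: [3.129, -0.169, -0.007]
ft_force: [0.2, -0.4, -0.2]
width: 37.7
t: 20.07
ee_pos: [609.6, 264.5, 127.5]
orientation: [3.129, -0.168, -0.006]
ft_force: [-0.1, -0.1, -0.1]
width: 0.5
t 20.07 p [609.6 264.5 127.5] yaw -6.16 w 0.5 f [-0.1 -0.1 -0.1] tray [62.1 -4.3] rot [ 32.4 429.2]
shift cm [ 0.02 -0.5   8.89]
```

```bash
python3 -m jog '[[[0,-0.4,3],[0,0,0]],[[0,-0.4,6],[0,0,0]],[[0,-0.4,8],[0,0,0]],[[0,-0.4,8.7],[0,0,0]],[[0,-0.4,8.7],[0,0,0]],[[0,-0.4,8.7],[0,0,0]]]' 1
python3 -c "
from h import *
w=wor((3,0),T,TY); rep([*w,38.0])"
```

```text
t: 20.57
ee_pos: [610.1, 268.0, 40.8]
orientation: [3.129, -0.168, -0.006]
ft_force: [0.2, -0.5, -0.1]
width: 0.7
t 20.57 p [610.1 268.   40.8] yaw -6.15 w 0.7 f [ 0.2 -0.5 -0.1] tray [62.2 -0.8] rot [ 32.6 432.7]
shift cm [-5.92 -0.07  0.3 ]
```

```bash
python3 -m jog '[[[0,0,0.25],[0,0,0]],[[-1,0,0.25],[0,0,0]],[[-2,0,0.25],[0,0,0]],[[-3,0,0.25],[0,0,0]],[[-4,0,0.25],[0,0,0]],[[-5,0,0.25],[0,0,0]],[[-5.9,0,0.25],[0,0,0]],[[-5.9,0,0.25],[0,0,0]]]' 1
python3 -m jog '[[[0,0,0],[0,0,0]],[[2,0,0],[0,0,0]],[[2,0,-4],[0,0,0]],[[0,0,-8],[0,0,0]],[[-4,0,-11],[0,0,0]],[[-8,0,-14],[0,0,0]],[[-11,0,-18],[0,0,0]],[[-14,0,-21],[0,0,0]]]' -1
python3 -m jog '[[[0,0,-6],[0,0,0]],[[0,0,-6],[0,0,0]],[[0,0,-6],[0,0,0]]]' -1
python3 - <<'E'
from h import *
import pickle
c=cal('wrist');rep(); im=snap('wrist','w12');pickle.dump(c,open('c12.pkl','wb'))
E
```

```text
t: 21.23
ee_pos: [548.8, 274.3, 38.4]
orientation: [3.128, -0.167, -0.009]
ft_force: [-0.8, 1.0, 0.4]
width: 0.2
t: 21.9
ee_pos: [428.5, 288.5, 229.7]
orientation: [3.128, -0.167, -0.01]
ft_force: [-0.5, 0.1, 0.5]
width: 50.4
t: 22.15
ee_pos: [430.9, 290.7, 295.1]
orientation: [3.133, -0.167, 0.002]
ft_force: [0.1, 0.5, -0.4]
width: 70.7
t 22.15 p [430.9 290.7 295.1] yaw -6.09 w 70.7 f [ 0.1  0.5 -0.4] tray [-118.4    3.1] rot [-147.7  443.2]
```

View pics/w12.png

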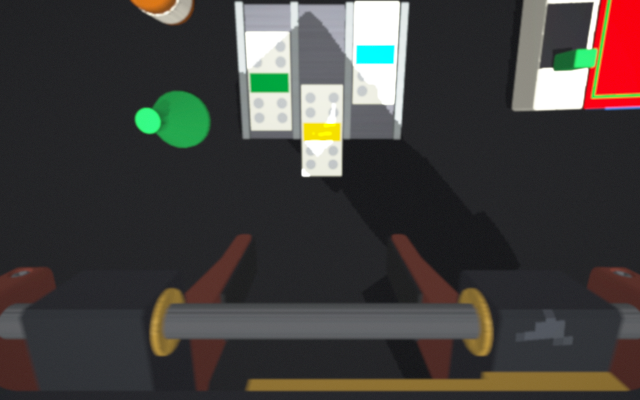

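```bash
cat >> h.py <<'E'
B={'yellow':((24,150,120),(32,255,255)),'green':((50,150,80),(75,255,255)),'blue':((90,150,120),(112,255,255))}
def band(im,c,col,win,z=43,O=T,y=TY):
    x0,y0,x1,y1=win; m=hsvmask(im,*B[col]); k=np.zeros_like(m); k[y0:y1,x0:x1]=m[y0:y1,x0:x1]
    cs,_=cv2.findContours(k,cv2.RETR_EXTERNAL,cv2.CHAIN_APPROX_NONE)
    q=np.vstack([a.reshape(-1,2) for a in cs if cv2.contourArea(a)>20])
    w=back('wrist',q,z,c)[:,:2].astype(np.float32); r=cv2.minAreaRect(w)
    b=cv2.boxPoints(r); e=[b[1]-b[0],b[2]-b[1]]; L=max(e,key=np.linalg.norm); a=np.degrees(np.arctan2(L[1],L[0]))-90; a=(a+90)%180-90
    print(col,'ctr',np.round(r[0],1),'size',np.round(r[1],1),'tile yaw',a.round(2),'local',loc(r[0],O,y).round(1)); return r[0]
E
python3 - <<'E'
from h import *
import pickle
c=pickle.load(open('c12.pkl','rb')); im=cv2.imread('pics/w12.png')
band(im,c,'yellow',(290,100,350,160)); band(im,c,'green',(245,50,300,120)); band(im,c,'blue',(340,30,405,80))
w=wor((-86.5,0),T,TY); rep([*w,37])
E
```

```text
yellow ctr [482.5 282.6] size [43.6 20. ] tile yaw -7.94 local [-66.2   0.4]
green ctr [545.2 338.6] size [43. 19.] tile yaw -6.03 local [-9.7 62.7]
blue ctr [563.2 211.9] size [42.1 17.1] tile yaw -6.01 local [ 21.4 -61.5]
t 22.2 p [430.  290.  292.4] yaw -6.11 w 74.2 f [-0.4  0.2 -1.1] tray [-119.1    2.2] rot [-148.5  442.4]
shift cm [ 3.3   0.06 25.53]
```

```bash
python3 -m jog '[[[3.1,0,4],[0,0,0]],[[3.1,0,8],[0,0,0]],[[3.1,0,12],[0,0,0]],[[3.1,0,16],[0,0,0]],[[3.1,0,20],[0,0,0]],[[3.1,0,23],[0,0,0]],[[3.1,0,24.7],[0,0,0]],[[3.1,0,24.7],[0,0,0]]]' -1
python3 -m jog '[[[0,0,0],[0,0,0]],[[0,0,0],[0,0,0]]]' -1
python3 -c "
from h import *
w=wor((-87.5,0),T,TY); rep([*w,36.5])"
```

```text
t: 22.87
ee_pos: [456.6, 282.6, 39.8]
orientation: [3.125, -0.168, -0.016]
ft_force: [-0.3, -1.1, 0.5]
width: 87.9
t: 23.03
ee_pos: [456.0, 282.0, 39.2]
orientation: [3.124, -0.168, -0.019]
ft_force: [0.3, 0.1, 0.5]
width: 87.8
t 23.03 p [456.  282.   39.2] yaw -6.16 w 87.8 f [0.3 0.1 0.5] tray [-92.5  -3. ] rot [-122.1  436.2]
shift cm [ 0.51 -0.31  0.26]
```

```bash
cat >> h.py <<'E'
def rep2(tgt,yaw):
    rep(tgt); o,p,R=st(); y=np.radians(yaw)
    Rd=np.array([[np.cos(y),np.sin(y),0],[np.sin(y),-np.cos(y),0],[0,0,-1]])
    print('turn deg',np.degrees(Rn.from_matrix(R.T@Rd).as_rotvec()).round(2))
E
python3 -c "
from h import *
w=wor((-87.5,0),T,TY); rep2([*w,36.5],-6)"
```

```text
t 23.03 p [456.  282.   39.2] yaw -6.16 w 87.8 f [0.3 0.1 0.5] tray [-92.5  -3. ] rot [-122.1  436.2]
shift cm [ 0.51 -0.31  0.26]
turn deg [ 0.79  0.67 -0.16]
```

```bash
python3 -m jog '[[[0.5,-0.3,0.25],[0.8,0.7,-0.1]],[[0.5,-0.3,0.25],[0.8,0.7,-0.1]],[[0.5,-0.3,0.25],[0.8,0.7,-0.1]]]' -1
python3 -c "
from h import *
w=wor((-87.5,0),T,TY); rep2([*w,36.5],-6)"
```

```text
t: 23.28
ee_pos: [462.0, 284.7, 37.5]
orientation: [-3.136, 0.166, -0.004]
ft_force: [-0.7, -0.0, -0.1]
width: 88.0
t 23.28 p [462.  284.7  37.5] yaw -6.06 w 88.0 f [-0.7 -0.  -0.1] tray [-86.8   0.4] rot [-116.3  439.3]
shift cm [-0.07  0.04  0.1 ]
turn deg [-0.09 -0.13 -0.06]
```

```bash
python3 -m jog '[[[0,0,0.1],[0,0,0]],[[0,0,0.1],[0,0,0]],[[0,0,0.1],[0,0,0]],[[0,0,0.1],[0,0,0]],[[0,0,0.1],[0,0,0]],[[0,0,0.1],[0,0,0]],[[0,0,0.1],[0,0,0]],[[0,0,0.1],[0,0,0]]]' 1
python3 -m jog '[[[0,0,0],[0,0,0]],[[0,0,0],[0,0,0]],[[0,0,0],[0,0,0]],[[0,0,0],[0,0,0]]]' 1
python3 -m jog '[[[0,0,-1],[0,0,0]],[[0,0,-3],[0,0,0]],[[0,0,-6],[0,0,0]],[[0,0,-9],[0,0,0]],[[0,0,-12],[0,0,0]],[[0,0,-12],[0,0,0]]]' 1
python3 - <<'E'
from h import *
c=cal('wrist');w=wor((-23,0),C,CY); rep2([*w,100],-3.9); im=snap('wrist','w13')
E
```

```text
t: 23.95
ee_pos: [462.0, 284.8, 36.6]
orientation: [-3.136, 0.166, -0.004]
ft_force: [-0.9, 0.6, 0.2]
width: 49.3
t: 24.28
ee_pos: [462.0, 284.7, 36.6]
orientation: [-3.136, 0.166, -0.004]
ft_force: [-0.3, -0.5, 1.1]
width: 49.4
t: 24.78
ee_pos: [464.6, 286.3, 162.6]
orientation: [-3.131, 0.166, -0.016]
ft_force: [-0.1, 0.6, -0.1]
width: 49.7
t 24.78 p [464.6 286.3 162.6] yaw -6.07 w 49.7 f [-0.1  0.6 -0.1] tray [-84.4   2.2] rot [-113.8  441.1]
shift cm [10.68 43.78  6.06]
turn deg [-0.39 -0.57 -2.16]
```

View pics/w13.png

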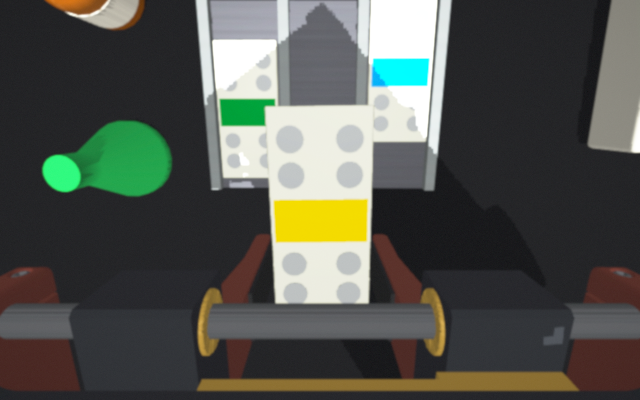

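```bash
python3 - <<'E'
from h import *
o,p,R=st(); c=cal('wrist'); im=cv2.imread('pics/w13.png')
yaw=np.arctan2(R[1,0],R[0,0])
band(im,c,'yellow',(260,190,380,250),p[2]+6.4,p[:2],yaw)
# corners
for px in [(266,108),(374,106)]: print(loc(back('wrist',px,p[2]+6.4,c)[0],p[:2],yaw).round(1))
print(p)
E
```

```text
yellow ctr [484.  282.8] size [45.6 21.3] tile yaw -5.9 local [20.6 -0.7]
[74.4 24.1]
[ 75.3 -25. ]
[463.60208202 285.67701159 160.2301896 ]
```

```bash
python3 -m jog '[[[10.9,43.8,1],[-0.4,-0.6,-2.1]],[[10.9,43.8,1],[-0.4,-0.6,-2.1]],[[10.9,43.8,1],[-0.4,-0.6,-2.1]],[[10.9,43.8,1],[-0.4,-0.6,-2.1]],[[10.9,43.8,1],[-0.4,-0.6,-2.1]],[[10.9,43.8,1],[-0.4,-0.6,-2.1]],[[10.9,43.8,1],[-0.4,-0.6,-2.1]],[[10.9,43.8,1],[-0.4,-0.6,-2.1]]]' 1
python3 -c "
from h import *
w=wor((-20,0),C,CY); rep2([*w,100],-3.9)"
```

```text
t: 25.5
ee_pos: [508.1, -47.2, 149.9]
orientation: [3.138, -0.109, -0.007]
ft_force: [1.5, -0.1, -0.6]
width: 49.6
t 25.5 p [508.1 -47.2 149.9] yaw -3.96 w 49.6 f [ 1.5 -0.1 -0.6] tray [  -6.3 -325. ] rot [-47.7 111.3]
shift cm [ 2.81 11.12  4.99]
turn deg [ 0.09  0.26 -0.06]
```

```bash
python3 -m jog '[[[1,4,0],[0,0.2,0]],[[2,8,0],[0,0.2,0]],[[2.8,11.1,2],[0,0.2,0]],[[2.8,11.1,4],[0,0.2,0]],[[2.8,11.1,5],[0,0.2,0]],[[2.8,11.1,5],[0,0.2,0]],[[2.8,11.1,5],[0,0.2,0]]]' 1
python3 -c "
from h import *
w=wor((-20,0),C,CY); rep2([*w,67],-3.9)
c=cal('wrist'); snap('wrist','w14')"
```

```text
t: 26.08
ee_pos: [527.0, -158.9, 99.1]
orientation: [3.139, -0.107, -0.006]
ft_force: [-0.2, 0.4, -0.5]
width: 49.7
t 26.08 p [ 527.  -158.9   99.1] yaw -3.92 w 49.7 f [-0.2  0.4 -0.5] tray [  24.2 -434.1] rot [-21.3   1.1]
shift cm [0.14 0.11 3.21]
turn deg [ 0.04  0.23 -0.02]
```

View pics/w14.png

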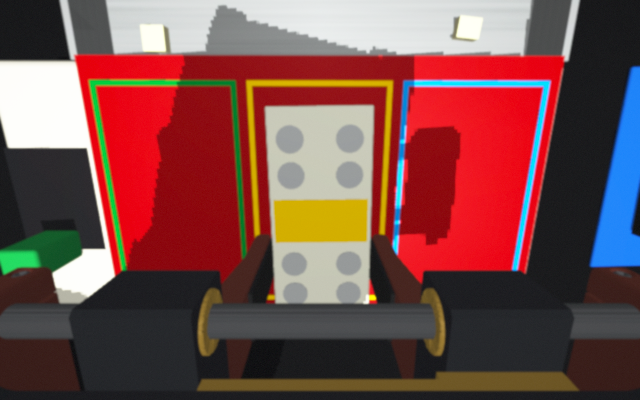

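```bash
python3 -m jog '[[[0.1,0.1,1.5],[0,0.2,0]],[[0.1,0.1,2.6],[0,0.2,0]],[[0.1,0.1,3.1],[0,0.2,0]],[[0.1,0.1,3.25],[0,0.2,0]],[[0.1,0.1,3.3],[0,0.2,0]],[[0.1,0.1,3.3],[0,0.2,0]]]' 1
python3 -c "
from h import *
w=wor((-20,0),C,CY); rep2([*w,65.6],-3.9)"
```

```text
t: 26.63
ee_pos: [528.9, -159.9, 67.2]
orientation: [3.138, -0.106, 0.003]
ft_force: [-0.4, -0.8, -0.9]
width: 49.2
t 26.63 p [ 528.9 -159.9   67.2] yaw -3.87 w 49.2 f [-0.4 -0.8 -0.9] tray [  26.2 -434.8] rot [-19.3   0.3]
shift cm [-0.07  0.03  0.16]
turn deg [ 0.07 -0.1   0.03]
```

```bash
python3 -m jog '[[[0,0,0.1],[0,0,0]],[[0,0,0.15],[0,0,0]],[[0,0,0.15],[0,0,0]]]' 1
python3 -m jog '[[[0,0,0],[0,0,0]],[[0,0,0],[0,0,0]],[[0,0,0],[0,0,0]],[[0,0,0],[0,0,0]],[[0,0,0],[0,0,0]]]' -0.5
python3 -m jog '[[[0,0,-3],[0,0,0]],[[0,0,-6],[0,0,0]],[[0,0,-10],[0,0,0]],[[-3,-3,-13],[0,0,0]],[[-6,-6,-16],[0,0,0]],[[-8,-10,-19],[0,0,0]],[[-8,-14,-22],[0,0,0]],[[-8,-18,-24],[0,0,0]]]' -0.5
python3 -m jog '[[[0,0,0],[0,0,0]],[[0,0,0],[0,0,0]]]' -0.5
python3 - <<'E'
from h import *
c=cal('wrist'); im=snap('wrist','w15'); import pickle; pickle.dump(c,open('c15.pkl','wb')); rep()
w=wor((66,62),T,TY); rep2([*w,130],-6)
E
```

```text
t: 26.88
ee_pos: [529.1, -160.0, 66.0]
orientation: [3.138, -0.106, 0.003]
ft_force: [-0.1, -0.6, 0.1]
width: 49.6
t: 27.3
ee_pos: [529.1, -160.0, 66.0]
orientation: [3.138, -0.106, 0.003]
ft_force: [-0.0, -0.5, -0.5]
width: 66.0
t: 27.97
ee_pos: [460.3, -8.8, 285.8]
orientation: [3.138, -0.109, 0.004]
ft_force: [1.2, 0.7, -0.0]
width: 65.6
t: 28.13
ee_pos: [460.8, -7.4, 287.5]
orientation: [3.138, -0.103, 0.01]
ft_force: [0.3, -0.3, -0.3]
width: 65.7
t 28.18 p [460.3  -8.4 286.2] yaw -3.84 w 66.3 f [-0.   0.7 -0.5] tray [ -57.8 -291.3] rot [-98.  146.8]
t 28.18 p [460.3  -8.4 286.2] yaw -3.84 w 66.3 f [-0.   0.7 -0.5] tray [ -57.8 -291.3] rot [-98.  146.8]
shift cm [ 13.64 -34.87  15.61]
turn deg [ 0.1  -0.23  2.16]
```

View pics/w15.png

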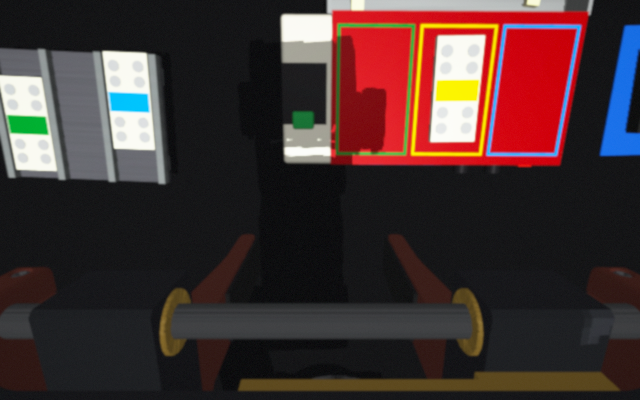

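```bash
python3 - <<'E'
from h import *
import pickle
c=pickle.load(open('c15.pkl','rb')); im=cv2.imread('pics/w15.png')
band(im,c,'yellow',(434,72,480,108),72,C,CY)
m=hsvmask(im,(0,150,60),(8,255,255))|hsvmask(im,(172,150,60),(180,255,255)); m[235:]=0
m=cv2.morphologyEx(m,cv2.MORPH_CLOSE,np.ones((9,9)))
cs,_=cv2.findContours(m,cv2.RETR_EXTERNAL,cv2.CHAIN_APPROX_NONE)
k=max(cs,key=cv2.contourArea)
q=cv2.approxPolyDP(cv2.convexHull(k),6,True).reshape(-1,2); w=back('wrist',q,64,c)[:,:2]; print([loc(x,C,CY).round(1).tolist() for x in w])
E
python3 -m jog '[[[13.6,-34.9,15],[0,-0.2,2.1]],[[13.6,-34.9,15],[0,-0.2,2.1]],[[13.6,-34.9,15],[0,-0.2,2.1]],[[13.6,-34.9,15],[0,-0.2,2.1]],[[13.6,-34.9,15],[0,-0.2,2.1]],[[13.6,-34.9,15],[0,-0.2,2.1]],[[13.6,-34.9,15],[0,-0.2,2.1]],[[13.6,-34.9,15],[0,-0.2,2.1]]]' 1
python3 -c "
from h import *
w=wor((66,62),T,TY); rep2([*w,130],-6)"
```

```text
yellow ctr [ 549.5 -162.4] size [44.8 20.3] tile yaw -1.86 local [ 1.4 -0.8]
[[80.4, -132.4], [-80.9, -134.4], [-80.4, 134.8], [80.4, 134.5]]
t: 28.85
ee_pos: [592.7, 271.0, 159.1]
orientation: [3.134, -0.165, -0.003]
ft_force: [1.2, -0.0, 0.7]
width: 15.8
t 28.85 p [592.7 271.  159.1] yaw -6.04 w 15.8 f [ 1.2 -0.   0.7] tray [44.6  0.4] rot [ 15.  434.5]
shift cm [ 2.15 -6.18  2.89]
turn deg [ 0.21  0.11 -0.04]
```

```bash
python3 -m jog '[[[2.4,-3,0],[0,0,0]],[[2.4,-6.2,2],[0,0,0]],[[2.4,-6.2,5],[0,0,0]],[[2.4,-6.2,8],[0,0,0]],[[2.4,-6.2,10],[0,0,0]],[[2.4,-6.2,11],[0,0,0]],[[2.4,-6.2,11],[0,0,0]],[[2.4,-6.2,11],[0,0,0]]]' 1
python3 -c "
from h import *
w=wor((2,62),T,TY); rep2([*w,38],-6)"
```

```text
t: 29.52
ee_pos: [623.0, 328.5, 48.0]
orientation: [3.133, -0.167, -0.006]
ft_force: [0.8, -0.6, 0.9]
width: 0.3
t 29.52 p [623.  328.5  48. ] yaw -6.12 w 0.3 f [ 0.8 -0.6  0.9] tray [68.7 60.7] rot [ 41.4 494. ]
shift cm [-6.67 -0.12  1.02]
turn deg [ 0.26  0.19 -0.11]
```

```bash
python3 -m jog '[[[0,-0.1,0.6],[0.2,0.2,-0.1]],[[0,-0.1,1],[0.2,0.2,-0.1]],[[-1.1,-0.1,1],[0.2,0.2,-0.1]],[[-2.2,-0.1,1],[0.2,0.2,-0.1]],[[-3.3,-0.1,1],[0.2,0.2,-0.1]],[[-4.4,-0.1,1],[0.2,0.2,-0.1]],[[-5.5,-0.1,1],[0.2,0.2,-0.1]],[[-6.6,-0.1,1],[0.2,0.2,-0.1]]]' 1
python3 -m jog '[[[0,0,0],[0,0,0]],[[2,0,0],[0,0,0]],[[2,0,-4],[0,0,0]],[[0,0,-8],[0,0,0]],[[-4,0,-11],[0,0,0]],[[-8,0,-14],[0,0,0]],[[-11,0,-18],[0,0,0]],[[-14,0,-21],[0,0,0]]]' -1
python3 -m jog '[[[0,0,-6],[0,0,0]],[[0,0,-6],[0,0,0]],[[0,0,-6],[0,0,0]],[[0,0,-6],[0,0,0]]]' -1
python3 - <<'E'
from h import *
import pickle
c=cal('wrist'); im=snap('wrist','w16');pickle.dump(c,open('c16.pkl','wb'))
w=wor((-87.5,62),T,TY); rep2([*w,38],-6)
E
```

```text
t: 30.18
ee_pos: [556.1, 336.9, 38.6]
orientation: [3.136, -0.164, 0.001]
ft_force: [0.4, -0.1, 0.4]
width: 0.3
t: 30.85
ee_pos: [434.3, 349.4, 229.4]
orientation: [3.136, -0.164, 0.0]
ft_force: [-0.2, 1.6, 0.2]
width: 50.2
t: 31.18
ee_pos: [434.5, 349.9, 290.8]
orientation: [-3.136, 0.163, -0.004]
ft_force: [-0.6, -0.2, 0.7]
width: 76.9
t 31.23 p [434.  349.3 289.2] yaw -5.98 w 81.5 f [-0.3  0.8 -0.6] tray [-121.4   61.7] rot [-148.6  501.9]
shift cm [ 3.39 -0.06 25.12]
turn deg [ 0.06 -0.02  0.02]
```

View pics/w16.png

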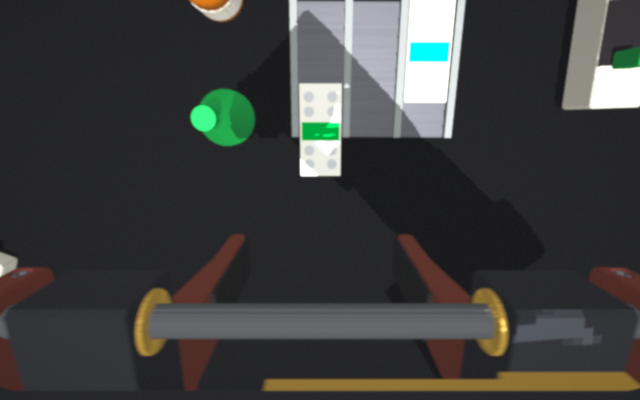

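```bash
python3 -m jog '[[[3.4,0,4],[0,0,0]],[[3.4,0,8],[0,0,0]],[[3.4,0,12],[0,0,0]],[[3.4,0,16],[0,0,0]],[[3.4,0,20],[0,0,0]],[[3.4,0,23],[0,0,0]],[[3.4,0,24.7],[0,0,0]],[[3.4,0,24.7],[0,0,0]]]' -1
python3 -c "
from h import *
w=wor((-87.5,62),T,TY); rep2([*w,36.5],-6)"
```

```text
t: 31.9
ee_pos: [463.8, 342.3, 35.9]
orientation: [3.129, -0.164, -0.014]
ft_force: [-0.1, -0.5, -0.2]
width: 87.5
t 31.9 p [463.8 342.3  35.9] yaw -6.01 w 87.5 f [-0.1 -0.5 -0.2] tray [-91.   57.8] rot [-118.4  496.9]
shift cm [ 0.35 -0.42 -0.06]
turn deg [ 0.5   0.48 -0.01]
```

```bash
python3 -m jog '[[[0.3,-0.4,-0.1],[0.5,0.5,0]],[[0.3,-0.4,-0.1],[0.5,0.5,0]],[[0.3,-0.4,-0.1],[0.5,0.5,0]]]' -1
python3 -c "
from h import *
w=wor((-87.5,62),T,TY); rep2([*w,36.5],-6)"
```

```text
t: 32.15
ee_pos: [467.7, 346.3, 37.6]
orientation: [-3.137, 0.165, -0.002]
ft_force: [-0.1, 0.6, 0.4]
width: 88.1
t 32.15 p [467.7 346.3  37.6] yaw -6.02 w 88.1 f [-0.1  0.6  0.4] tray [-87.6  62.2] rot [-114.8  501.1]
shift cm [0.01 0.02 0.11]
turn deg [-0.05 -0.06 -0.02]
```

```bash
python3 -m jog '[[[0,0,0.1],[0,0,0]],[[0,0,0.1],[0,0,0]],[[0,0,0.1],[0,0,0]],[[0,0,0.1],[0,0,0]],[[0,0,0.1],[0,0,0]],[[0,0,0.1],[0,0,0]],[[0,0,0.1],[0,0,0]],[[0,0,0.1],[0,0,0]]]' 1
python3 -m jog '[[[0,0,0],[0,0,0]],[[0,0,0],[0,0,0]],[[0,0,0],[0,0,0]],[[0,0,0],[0,0,0]]]' 1
python3 -m jog '[[[0,0,-1],[0,0,0]],[[0,0,-3],[0,0,0]],[[0,0,-6],[0,0,0]],[[0,0,-9],[0,0,0]],[[0,0,-12],[0,0,0]],[[0,0,-12],[0,0,0]]]' 1
python3 - <<'E'
from h import *
c=cal('wrist');w=wor((-22,88),C,CY); rep2([*w,150],-3.9); o,p,R=st(); im=snap('wrist','w17')
yaw=np.arctan2(R[1,0],R[0,0])
band(im,c,'green',(260,180,380,260),p[2]+6.4,p[:2],yaw)
E
```

```text
t: 32.82
ee_pos: [467.8, 346.5, 36.8]
orientation: [-3.136, 0.165, -0.002]
ft_force: [-1.7, 0.5, 2.4]
width: 49.4
t: 33.15
ee_pos: [467.8, 346.4, 36.8]
orientation: [-3.136, 0.165, -0.002]
ft_force: [0.4, -0.4, 1.2]
width: 49.4
t: 33.65
ee_pos: [470.4, 348.2, 163.0]
orientation: [-3.131, 0.165, -0.014]
ft_force: [1.7, 0.9, -1.6]
width: 49.7
t 33.65 p [470.4 348.2 163. ] yaw -6.02 w 49.7 f [ 1.7  0.9 -1.6] tray [-85.1  64.4] rot [-112.2  503.3]
shift cm [10.54 41.17  1.1 ]
turn deg [-0.4  -0.48 -2.12]
green ctr [490.5 345.5] size [44.7 20.8] tile yaw -4.96 local [20.3 -0.6]
```

View pics/w17.png

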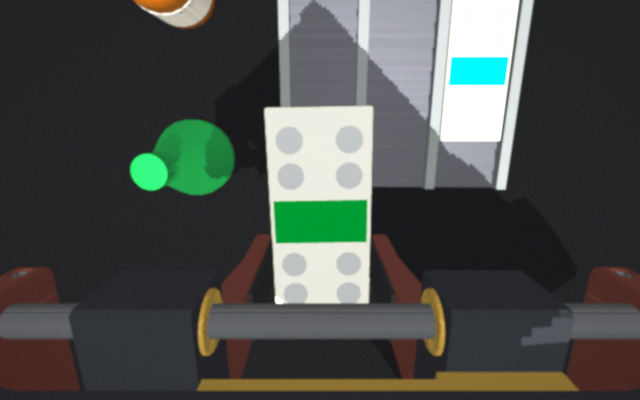

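```bash
python3 -m jog '[[[10.7,41.2,1],[-0.4,-0.5,-2.1]],[[10.7,41.2,1],[-0.4,-0.5,-2.1]],[[10.7,41.2,1],[-0.4,-0.5,-2.1]],[[10.7,41.2,1],[-0.4,-0.5,-2.1]],[[10.7,41.2,1],[-0.4,-0.5,-2.1]],[[10.7,41.2,1],[-0.4,-0.5,-2.1]],[[10.7,41.2,1],[-0.4,-0.5,-2.1]],[[10.7,41.2,1],[-0.4,-0.5,-2.1]]]' 1
python3 -c "
from h import *
w=wor((-20.5,88),C,CY); rep2([*w,100],-3.9)"
```

```text
t: 34.37
ee_pos: [517.4, 15.0, 149.5]
orientation: [3.138, -0.107, -0.008]
ft_force: [0.4, 0.1, -0.7]
width: 49.7
t 34.37 p [517.4  15.  149.5] yaw -3.91 w 49.7 f [ 0.4  0.1 -0.7] tray [  -3.5 -262.1] rot [-42.6 174. ]
shift cm [2.24 8.59 4.95]
turn deg [ 0.11  0.28 -0.01]
```

```bash
python3 -m jog '[[[1,4,0],[0.1,0.3,0]],[[2.2,8.6,0],[0.1,0.3,0]],[[2.2,8.6,2],[0.1,0.3,0]],[[2.2,8.6,4],[0.1,0.3,0]],[[2.2,8.6,5],[0.1,0.3,0]],[[2.2,8.6,5],[0.1,0.3,0]],[[2.2,8.6,5],[0.1,0.3,0]]]' 1
python3 -c "
from h import *
w=wor((-20.5,88),C,CY); rep2([*w,65.8],-3.9)
c=cal('wrist'); snap('wrist','w18')"
```

```text
t: 34.95
ee_pos: [532.3, -71.9, 98.6]
orientation: [-3.14, 0.106, 0.004]
ft_force: [0.2, 0.2, -1.4]
width: 49.9
t 34.95 p [532.3 -71.9  98.6] yaw -3.87 w 49.9 f [ 0.2  0.2 -1.4] tray [  20.4 -346.9] rot [-21.9  88.4]
shift cm [0.15 0.04 3.28]
turn deg [-0.    0.14  0.03]
```

View pics/w18.png

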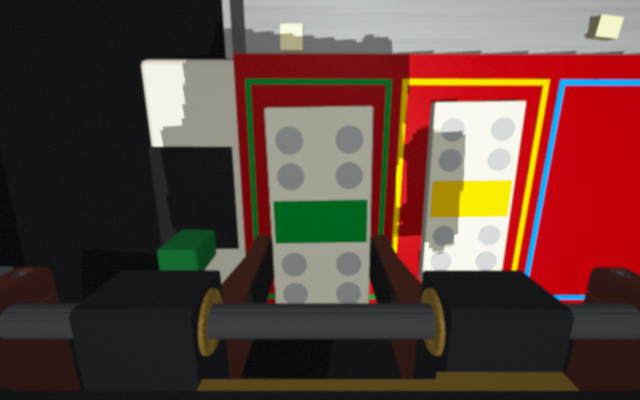

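```bash
python3 -m jog '[[[0.1,0,1.5],[0,0.1,0]],[[0.1,0,2.6],[0,0.1,0]],[[0.1,0,3.1],[0,0.1,0]],[[0.1,0,3.2],[0,0.1,0]],[[0.1,0,3.25],[0,0.1,0]],[[0.1,0,3.25],[0,0.1,0]]]' 1
python3 -c "
from h import *
w=wor((-20,88),C,CY); rep2([*w,65.8],-3.9)"
```

```text
t: 35.5
ee_pos: [534.3, -71.8, 67.3]
orientation: [3.14, -0.105, 0.003]
ft_force: [-0.9, 0.8, -0.6]
width: 50.0
t 35.5 p [534.3 -71.8  67.3] yaw -3.84 w 50.0 f [-0.9  0.8 -0.6] tray [  22.4 -346.7] rot [-19.9  88.6]
shift cm [-0.01  0.06  0.15]
turn deg [ 0.01 -0.1   0.06]
```

```bash
python3 -m jog '[[[0,0,0.1],[0,0,0]],[[0,0,0.15],[0,0,0]],[[0,0,0.15],[0,0,0]]]' 1
python3 -m jog '[[[0,0,0],[0,0,0]],[[0,0,0],[0,0,0]],[[0,0,0],[0,0,0]],[[0,0,0],[0,0,0]],[[0,0,0],[0,0,0]]]' -0.5
python3 -m jog '[[[0,0,-3],[0,0,0]],[[0,0,-6],[0,0,0]],[[0,0,-10],[0,0,0]],[[-3,-3,-13],[0,0,0]],[[-6,-6,-16],[0,0,0]],[[-8,-10,-19],[0,0,0]],[[-8,-14,-22],[0,0,0]],[[-8,-18,-24],[0,0,0]]]' -0.5
python3 -m jog '[[[0,0,0],[0,0,0]],[[0,0,0],[0,0,0]]]' -0.5
python3 - <<'E'
from h import *
c=cal('wrist'); im=snap('wrist','w19'); import pickle; pickle.dump(c,open('c19.pkl','wb')); rep()
w=wor((100,-62),T,TY); rep2([*w,130],-6)
E
```

```text
t: 35.75
ee_pos: [534.5, -71.8, 66.1]
orientation: [3.14, -0.105, 0.003]
ft_force: [-0.2, 0.1, -1.7]
width: 49.6
t: 36.17
ee_pos: [534.6, -71.9, 66.1]
orientation: [3.14, -0.105, 0.004]
ft_force: [-0.2, 0.2, -0.2]
width: 65.9
t: 36.83
ee_pos: [465.7, 79.0, 286.2]
orientation: [3.139, -0.107, 0.005]
ft_force: [2.1, -0.1, 1.1]
width: 65.8
t: 37.0
ee_pos: [466.1, 80.6, 287.8]
orientation: [-3.14, 0.102, -0.01]
ft_force: [-0.1, -0.4, -0.2]
width: 66.1
t 37.05 p [465.5  79.4 286.4] yaw -3.79 w 66.3 f [-0.6 -0.7 -0.3] tray [ -61.9 -203.5] rot [-98.8 234.7]
t 37.05 p [465.5  79.4 286.4] yaw -3.79 w 66.3 f [-0.6 -0.7 -0.3] tray [ -61.9 -203.5] rot [-98.8 234.7]
shift cm [ 16.66 -13.52  15.7 ]
turn deg [ 0.02 -0.22  2.21]
```

View pics/w19.png

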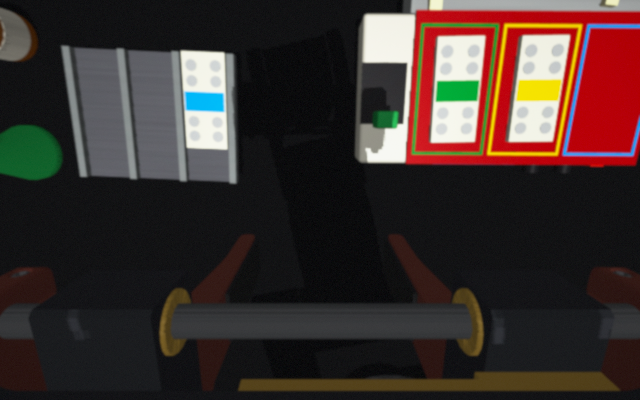

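```bash
python3 - <<'E'
from h import *
import pickle
c=pickle.load(open('c19.pkl','rb')); im=cv2.imread('pics/w19.png')
band(im,c,'green',(432,72,484,108),72,C,CY); band(im,c,'yellow',(515,72,565,108),72,C,CY)
band(im,c,'blue',(180,80,230,120))
E
python3 -m jog '[[[16.5,-13.5,15],[0,-0.2,2.2]],[[16.5,-13.5,15],[0,-0.2,2.2]],[[16.5,-13.5,15],[0,-0.2,2.2]],[[16.5,-13.5,15],[0,-0.2,2.2]],[[16.5,-13.5,15],[0,-0.2,2.2]],[[16.5,-13.5,15],[0,-0.2,2.2]],[[16.5,-13.5,15],[0,-0.2,2.2]],[[16.5,-13.5,15],[0,-0.2,2.2]]]' 1
python3 -c "
from h import *
w=wor((99,-62),T,TY); rep2([*w,38],-6)"
```

```text
green ctr [554.4 -74. ] size [43.3 19.3] tile yaw -1.74 local [ 0.4 87.7]
yellow ctr [ 549.4 -162.3] size [44.9 20.6] tile yaw -3.67 local [ 1.4 -0.7]
blue ctr [562.9 211.7] size [43.9 20. ] tile yaw -6.15 local [ 21.2 -61.7]
t: 37.72
ee_pos: [639.1, 202.0, 132.2]
orientation: [3.135, -0.165, -0.009]
ft_force: [-0.4, -0.2, 0.2]
width: 15.7
t 37.72 p [639.1 202.  132.2] yaw -6.02 w 15.7 f [-0.4 -0.2  0.2] tray [ 98.  -63.4] rot [ 66.1 368.9]
shift cm [ 0.16 -0.16  9.42]
turn deg [ 0.17  0.31 -0.02]
```

```bash
python3 -m jog '[[[0.1,-0.1,1],[0.2,0.3,0]],[[0.1,-0.1,3],[0.2,0.3,0]],[[0.1,-0.1,6],[0.2,0.3,0]],[[0.1,-0.1,8.5],[0.2,0.3,0]],[[0.1,-0.1,9.2],[0.2,0.3,0]],[[0.1,-0.1,9.2],[0.2,0.3,0]],[[0.1,-0.1,9.2],[0.2,0.3,0]],[[0.1,-0.1,9.2],[0.2,0.3,0]]]' 1
python3 -c "
from h import *
w=wor((2.5,-62),T,TY); rep2([*w,38],-6)"
```

```text
t: 38.38
ee_pos: [640.8, 202.6, 42.3]
orientation: [-3.136, 0.166, -0.004]
ft_force: [0.2, 0.2, 0.3]
width: 0.1
t 38.38 p [640.8 202.6  42.3] yaw -6.05 w 0.1 f [0.2 0.2 0.3] tray [ 99.6 -62.7] rot [ 67.7 369.5]
shift cm [-9.71 -0.06  0.4 ]
turn deg [-0.09 -0.13 -0.05]
```

```bash
python3 -m jog '[[[0,0,0.4],[0,0,0]],[[-1,0,0.4],[0,0,0]],[[-2,0,0.4],[0,0,0]],[[-3,0,0.4],[0,0,0]],[[-4,0,0.4],[0,0,0]],[[-5,0,0.4],[0,0,0]],[[-6,0,0.4],[0,0,0]],[[-6,0,0.4],[0,0,0]]]' 1
python3 -m jog '[[[-1,0,0],[0,0,0]],[[-2,0,0],[0,0,0]],[[-3,0,0],[0,0,0]],[[-3.5,0,0],[0,0,0]],[[-3.5,0,0],[0,0,0]]]' 1
python3 -c "
from h import *
w=wor((2.5,-62),T,TY); rep2([*w,38],-6)"
```

```text
t: 39.05
ee_pos: [578.2, 209.0, 37.8]
orientation: [-3.137, 0.164, 0.0]
ft_force: [-0.1, 0.4, -0.4]
width: 0.9
t: 39.47
ee_pos: [541.8, 212.6, 37.6]
orientation: [-3.137, 0.164, 0.003]
ft_force: [-1.1, -0.1, -1.5]
width: 0.7
t 39.47 p [541.8 212.6  37.6] yaw -5.97 w 0.7 f [-1.1 -0.1 -1.5] tray [  0.1 -63. ] rot [-31.7 372.8]
shift cm [ 0.24 -0.1  -0.04]
turn deg [0.01 0.1  0.03]
```

```bash
python3 -m jog '[[[1.5,0,0],[0,0,0]],[[2,0,-4],[0,0,0]],[[0,0,-8],[0,0,0]],[[-4,0,-11],[0,0,0]],[[-8,0,-14],[0,0,0]],[[-11,0,-18],[0,0,0]],[[-13,0,-21],[0,0,0]],[[-13,0,-25],[0,0,0]]]' -1
python3 -m jog '[[[0,0,0],[0,0,0]],[[0,0,0],[0,0,0]],[[0,0,0],[0,0,0]],[[0,0,0],[0,0,0]]]' -1
python3 - <<'E'
from h import *
import pickle
c=cal('wrist'); im=snap('wrist','w20');pickle.dump(c,open('c20.pkl','wb'))
band(im,c,'blue',(290,80,360,180))
w=wor((-87.5,-62),T,TY); rep2([*w,38],-6)
E
```

```text
t: 40.13
ee_pos: [412.4, 224.9, 271.2]
orientation: [3.135, -0.162, -0.01]
ft_force: [0.7, -0.1, -0.5]
width: 50.3
t: 40.47
ee_pos: [412.2, 224.4, 269.8]
orientation: [3.134, -0.163, -0.013]
ft_force: [-0.7, 0.1, -0.3]
width: 76.9
blue ctr [475.5 221.3] size [42.5 18.8] tile yaw -5.92 local [-66.8 -61.3]
t 40.52 p [412.2 224.4 269.6] yaw -5.95 w 81.0 f [-0.2  0.  -0.5] tray [-130.   -64.9] rot [-161.8  375.8]
shift cm [ 4.46 -0.38 23.12]
turn deg [0.24 0.5  0.05]
```

View pics/w20.png

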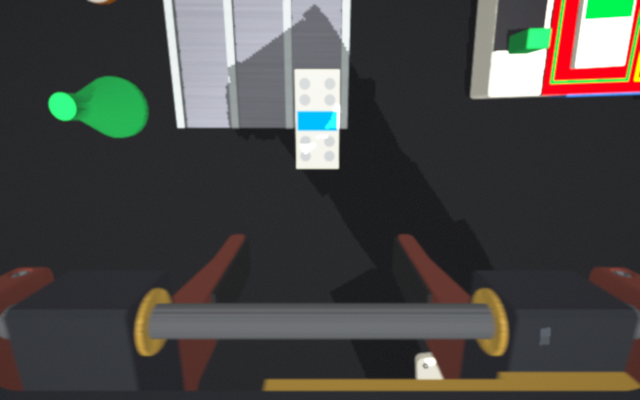

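```bash
python3 -m jog '[[[4.4,-0.3,4],[0.2,0.5,0]],[[4.4,-0.3,8],[0.2,0.5,0]],[[4.4,-0.3,12],[0.2,0.5,0]],[[4.4,-0.3,16],[0.2,0.5,0]],[[4.4,-0.3,19],[0.2,0.5,0]],[[4.4,-0.3,21.5],[0.2,0.5,0]],[[4.4,-0.3,22.7],[0.2,0.5,0]],[[4.4,-0.3,22.7],[0.2,0.5,0]]]' -1
python3 -c "
from h import *
w=wor((-87.5,-62),T,TY); rep2([*w,36.6],-6)"
```

```text
t: 41.18
ee_pos: [451.4, 220.3, 37.7]
orientation: [3.132, -0.164, -0.012]
ft_force: [0.1, -0.0, -0.5]
width: 87.5
t 41.18 p [451.4 220.3  37.7] yaw -5.99 w 87.5 f [ 0.1 -0.  -0.5] tray [-90.7 -64.8] rot [-122.5  374.4]
shift cm [ 0.32 -0.28  0.1 ]
turn deg [0.3  0.44 0.01]
```

```bash
python3 -m jog '[[[0.3,-0.3,0.05],[0.3,0.4,0]],[[0.3,-0.3,0.05],[0.3,0.4,0]],[[0.3,-0.3,0.05],[0.3,0.4,0]],[[0.3,-0.3,0.05],[0.3,0.4,0]]]' -1
python3 -c "
from h import *
w=wor((-87.5,-62),T,TY); rep2([*w,36.6],-6)"
```

```text
t: 41.52
ee_pos: [455.4, 223.3, 38.0]
orientation: [-3.136, 0.164, -0.001]
ft_force: [1.4, -0.4, 0.1]
width: 87.5
t 41.52 p [455.4 223.3  38. ] yaw -5.99 w 87.5 f [ 1.4 -0.4  0.1] tray [-87.  -61.4] rot [-118.7  377.6]
shift cm [-0.05  0.06  0.14]
turn deg [-0.05 -0.05  0.01]
```

```bash
python3 -m jog '[[[0,0,0.14],[0,0,0]],[[0,0,0.14],[0,0,0]],[[0,0,0.14],[0,0,0]],[[0,0,0.14],[0,0,0]],[[0,0,0.14],[0,0,0]],[[0,0,0.14],[0,0,0]],[[0,0,0.14],[0,0,0]],[[0,0,0.14],[0,0,0]]]' 1
python3 -m jog '[[[0,0,0],[0,0,0]],[[0,0,0],[0,0,0]],[[0,0,0],[0,0,0]],[[0,0,0],[0,0,0]]]' 1
python3 -m jog '[[[0,0,-1],[0,0,0]],[[0,0,-3],[0,0,0]],[[0,0,-6],[0,0,0]],[[0,0,-9],[0,0,0]],[[0,0,-12],[0,0,0]],[[0,0,-12],[0,0,0]]]' 1
python3 - <<'E'
from h import *
c=cal('wrist');w=wor((-20.5,-88),C,CY); rep2([*w,150],-3.9); o,p,R=st(); im=snap('wrist','w21')
yaw=np.arctan2(R[1,0],R[0,0])
band(im,c,'blue',(260,180,380,260),p[2]+6.4,p[:2],yaw)
E
```

```text
t: 42.18
ee_pos: [455.4, 223.4, 36.7]
orientation: [-3.136, 0.164, -0.001]
ft_force: [-0.1, -0.1, 0.9]
width: 49.6
t: 42.52
ee_pos: [455.4, 223.3, 36.7]
orientation: [-3.136, 0.164, -0.002]
ft_force: [-0.2, -0.4, 1.7]
width: 49.1
t: 43.02
ee_pos: [458.2, 224.6, 162.3]
orientation: [-3.132, 0.164, -0.014]
ft_force: [0.2, 0.3, -0.4]
width: 50.1
t 43.02 p [458.2 224.6 162.3] yaw -5.99 w 50.1 f [ 0.2  0.3 -0.4] tray [-84.3 -59.8] rot [-115.9  379.1]
shift cm [11.23 46.34  1.08]
turn deg [-0.31 -0.5  -2.09]
blue ctr [478.3 221.7] size [45.2 21.2] tile yaw -5.06 local [20.2 -0.8]
```

View pics/w21.png

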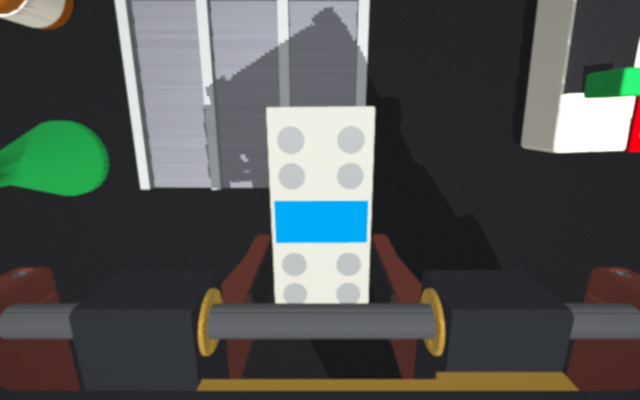

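```bash
python3 -m jog '[[[11.2,46.3,0],[-0.3,-0.5,-2.1]],[[11.2,46.3,0],[-0.3,-0.5,-2.1]],[[11.2,46.3,0],[-0.3,-0.5,-2.1]],[[11.2,46.3,0],[-0.3,-0.5,-2.1]],[[11.2,46.3,0],[-0.3,-0.5,-2.1]],[[11.2,46.3,0],[-0.3,-0.5,-2.1]],[[11.2,46.3,0],[-0.3,-0.5,-2.1]],[[11.2,46.3,0],[-0.3,-0.5,-2.1]]]' 1
python3 -c "
from h import *
w=wor((-20.5,-88),C,CY); rep2([*w,100],-3.9)"
```

```text
t: 43.73
ee_pos: [499.7, -108.8, 157.1]
orientation: [3.139, -0.107, -0.007]
ft_force: [0.0, -0.1, 0.6]
width: 49.9
t 43.73 p [ 499.7 -108.8  157.1] yaw -3.89 w 49.9 f [ 0.  -0.1  0.6] tray [  -8.2 -387.1] rot [-51.9  49.3]
shift cm [ 3.16 13.72  5.7 ]
turn deg [0.03 0.24 0.01]
```

```bash
python3 -m jog '[[[1,4,0],[0,0.2,0]],[[2,8,0],[0,0.2,0]],[[3.2,12,0],[0,0.2,0]],[[3.2,13.7,2],[0,0.2,0]],[[3.2,13.7,4],[0,0.2,0]],[[3.2,13.7,5.7],[0,0.2,0]],[[3.2,13.7,5.7],[0,0.2,0]],[[3.2,13.7,5.7],[0,0.2,0]]]' 1
python3 -c "
from h import *
w=wor((-20.5,-88),C,CY); rep2([*w,65.8],-3.9)
c=cal('wrist'); snap('wrist','w22')"
```

```text
t: 44.4
ee_pos: [520.6, -247.1, 98.3]
orientation: [-3.139, 0.107, 0.007]
ft_force: [-0.4, -0.2, -1.2]
width: 49.4
t 44.4 p [ 520.6 -247.1   98.3] yaw -3.91 w 49.4 f [-0.4 -0.2 -1.2] tray [  27.  -522.4] rot [-21.7 -87.3]
shift cm [0.13 0.08 3.25]
turn deg [-0.06  0.26 -0.01]
```

View pics/w22.png

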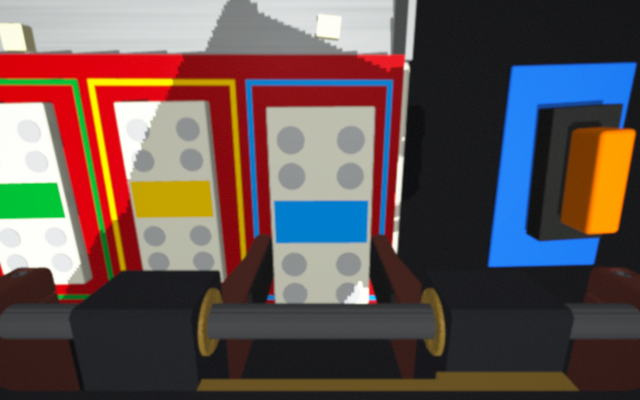

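```bash
python3 -m jog '[[[0.1,0.1,1.5],[0,0.2,0]],[[0.1,0.1,2.6],[0,0.2,0]],[[0.1,0.1,3.1],[0,0.2,0]],[[0.1,0.1,3.2],[0,0.2,0]],[[0.1,0.1,3.2],[0,0.2,0]],[[0.1,0.1,3.2],[0,0.2,0]]]' 1
python3 -c "
from h import *
w=wor((-20,-88),C,CY); rep2([*w,65.8],-3.9)"
```

```text
t: 44.95
ee_pos: [522.8, -248.4, 68.1]
orientation: [3.14, -0.106, 0.003]
ft_force: [-0.3, -0.4, -0.0]
width: 50.1
t 44.95 p [ 522.8 -248.4   68.1] yaw -3.87 w 50.1 f [-0.3 -0.4 -0. ] tray [  29.4 -523.5] rot [-19.3 -88.4]
shift cm [-0.07 -0.04  0.23]
turn deg [ 0.01 -0.11  0.03]
```

```bash
python3 -m jog '[[[0,0,0.1],[0,0,0]],[[0,0,0.22],[0,0,0]],[[0,0,0.22],[0,0,0]]]' 1
python3 -m jog '[[[0,0,0],[0,0,0]],[[0,0,0],[0,0,0]],[[0,0,0],[0,0,0]],[[0,0,0],[0,0,0]],[[0,0,0],[0,0,0]]]' -0.5
python3 -m jog '[[[0,0,-3],[0,0,0]],[[0,0,-6],[0,0,0]],[[0,0,-10],[0,0,0]],[[-3,-3,-13],[0,0,0]],[[-6,-6,-16],[0,0,0]],[[-8,-10,-19],[0,0,0]],[[-8,-14,-22],[0,0,0]],[[-8,-18,-24],[0,0,0]]]' 1
python3 -m jog '[[[0,0,0],[0,0,0]],[[0,0,0],[0,0,0]]]' 1
python3 - <<'E'
from h import *
c=cal('wrist'); im=snap('wrist','w23'); import pickle; pickle.dump(c,open('c23.pkl','wb')); rep()
E
```

```text
t: 45.2
ee_pos: [522.9, -248.5, 66.1]
orientation: [3.139, -0.106, 0.003]
ft_force: [-0.6, 0.4, -1.0]
width: 50.0
t: 45.62
ee_pos: [523.0, -248.5, 66.1]
orientation: [3.139, -0.106, 0.004]
ft_force: [-0.5, 0.6, -0.5]
width: 65.6
t: 46.28
ee_pos: [454.2, -97.5, 286.0]
orientation: [3.139, -0.109, 0.004]
ft_force: [0.6, -0.1, 0.8]
width: 15.8
t: 46.45
ee_pos: [454.7, -96.4, 287.6]
orientation: [3.138, -0.104, 0.01]
ft_force: [-0.5, -0.1, -1.0]
width: 2.8
t 46.5 p [454.3 -97.2 286.4] yaw -3.87 w 1.0 f [-0.5 -0.1 -0.4] tray [ -54.5 -380.3] rot [-98.   57.7]
```

View pics/w23.png

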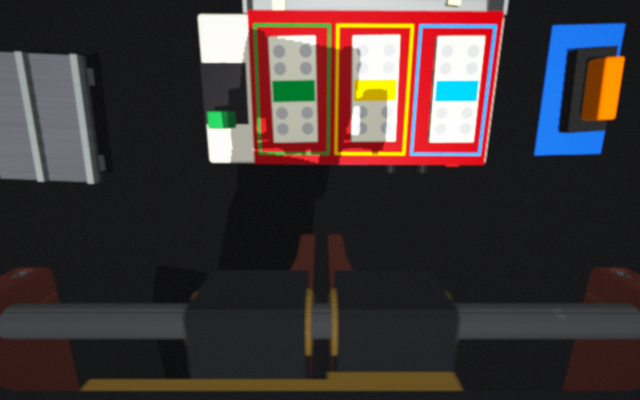

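```bash
python3 - <<'E'
from h import *
import pickle
c=pickle.load(open('c23.pkl','rb')); im=cv2.imread('pics/w23.png')
band(im,c,'green',(262,72,326,108),72,C,CY); band(im,c,'yellow',(345,72,405,108),72,C,CY);band(im,c,'blue',(430,72,482,108),72,C,CY)
m=hsvmask(im,(45,120,60),(80,255,255)); k=np.zeros_like(m); k[105:135,200:245]=m[105:135,200:245]
ys,xs=np.nonzero(k); print(xs.min(),xs.max(),ys.min(),ys.max())
for px in [(xs.min(),ys.min()),(xs.max(),ys.min()),(xs.min(),ys.max()),(xs.max(),ys.max())]:
    print(px,[loc(back('wrist',px,z,c)[0],C,CY).round(1).tolist() for z in (95,61)])
for px in [(278,4),(454,2)]: print('chip',loc(back('wrist',px,30,c)[0],C,CY).round(1))
cv2.imwrite('pics/z23.png',cv2.resize(im[0:180,190:510],None,fx=2.5,fy=2.5,interpolation=cv2.INTER_CUBIC))
E
```

```text
green ctr [554.4 -74.1] size [43.3 19.3] tile yaw -1.82 local [ 0.3 87.6]
yellow ctr [ 549.3 -162. ] size [44.6 20.6] tile yaw -3.75 local [ 1.3 -0.4]
blue ctr [ 543.  -250.8] size [43.7 19.6] tile yaw -3.75 local [  1.  -89.5]
206 235 110 127
(np.int64(206), np.int64(110)) [[-20.5, 176.7], [-19.8, 188.0]]
(np.int64(235), np.int64(110)) [[-20.4, 146.7], [-19.8, 155.1]]
(np.int64(206), np.int64(127)) [[-37.6, 178.2], [-38.6, 189.7]]
(np.int64(235), np.int64(127)) [[-37.6, 147.8], [-38.6, 156.3]]
chip [ 96.8 106.6]
chip [ 99.4 -93.1]
```

View pics/z23.png

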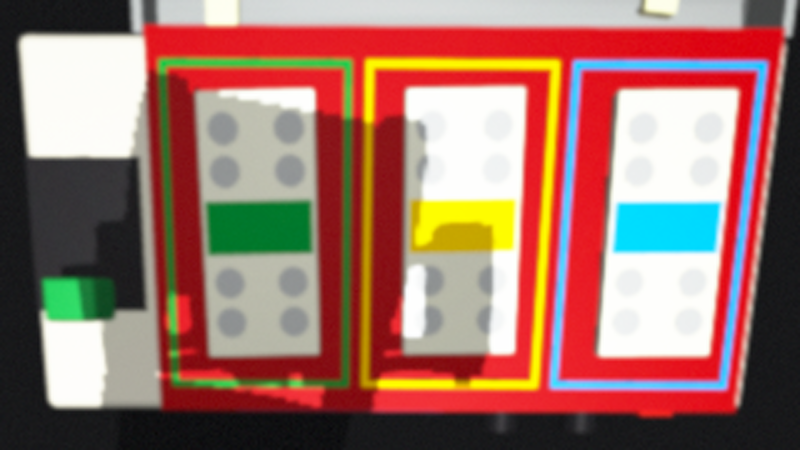

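```bash
python3 -c "
from h import *
w=wor((-72,165.5),C,CY); rep2([*w,110],-3.9)"
```

```text
t 46.5 p [454.3 -97.2 286.4] yaw -3.87 w 1.0 f [-0.5 -0.1 -0.4] tray [ -54.5 -380.3] rot [-98.   57.7]
shift cm [  2.53 -10.8   17.63]
turn deg [ 0.07 -0.24  0.03]
```

```bash
python3 -m jog '[[[1,-4,4],[0,-0.2,0]],[[2,-8,8],[0,-0.2,0]],[[2.5,-10.8,12],[0,-0.2,0]],[[2.5,-10.8,15],[0,-0.2,0]],[[2.5,-10.8,18],[0,-0.2,0]],[[2.5,-10.8,20],[0,-0.2,0]],[[2.5,-10.8,21],[0,-0.2,0]],[[2.5,-10.8,21],[0,-0.2,0]]]' 1
python3 -m jog '[[[0,0,0],[0,0,0]],[[0,0,0],[0,0,0]]]' 1
python3 -c "
from h import *
w=wor((-18,165.5),C,CY); rep2([*w,73],-3.9); c=cal('wrist'); snap('wrist','w24')"
```

```text
t: 47.17
ee_pos: [484.8, 7.6, 73.0]
orientation: [3.138, -0.107, -0.011]
ft_force: [0.1, -0.8, -0.2]
width: 0.4
t: 47.33
ee_pos: [485.4, 6.7, 73.7]
orientation: [3.138, -0.109, -0.01]
ft_force: [-0.1, 0.0, 0.2]
width: 0.3
t 47.33 p [485.4   6.7  73.7] yaw -3.99 w 0.3 f [-0.1  0.   0.2] tray [ -34.5 -273.7] rot [-74.  163.5]
shift cm [ 5.6  -0.21  0.03]
turn deg [ 0.11  0.36 -0.09]
```

View pics/w24.png

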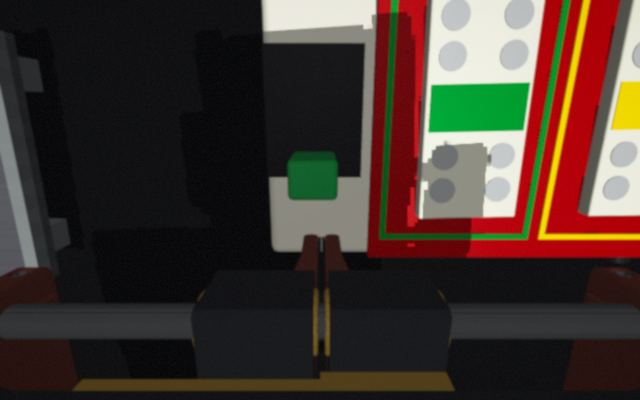

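```bash
python3 -m jog '[[[0.8,-0.2,0],[0.1,0.3,0]],[[1.6,-0.2,0],[0.1,0.3,0]],[[2.4,-0.2,0],[0.1,0.3,0]],[[3.2,-0.2,0],[0.1,0.3,0]],[[4,-0.2,0],[0.1,0.3,0]],[[4,-0.2,0],[0.1,0.3,0]],[[4,-0.2,0],[0.1,0.3,0]]]' 1
python3 -m jog '[[[0.5,0,0],[0,0,0]],[[1,0,0],[0,0,0]],[[1.4,0,0],[0,0,0]],[[1.4,0,0],[0,0,0]],[[1.4,0,0],[0,0,0]]]' 1
python3 -c "
from h import *
w=wor((-18,165.5),C,CY); rep2([*w,73],-3.9)"
```

```text
t: 47.97
ee_pos: [525.5, 6.1, 73.8]
orientation: [3.14, -0.109, -0.002]
ft_force: [-4.7, -0.1, 3.2]
width: 0.2
t: 48.38
ee_pos: [538.0, 5.1, 73.3]
orientation: [3.14, -0.109, -0.006]
ft_force: [-5.8, 0.1, 4.9]
width: 0.4
t 48.38 p [538.    5.1  73.3] yaw -3.98 w 0.4 f [-5.8  0.1  4.9] tray [  18.  -269.8] rot [-21.4 165.6]
shift cm [0.34 0.01 0.03]
turn deg [ 0.02  0.22 -0.08]
```

```bash
python3 -m jog '[[[0.2,0,0],[0,0,0]],[[0.35,0,0],[0,0,0]],[[0.35,0,0],[0,0,0]],[[0.35,0,0],[0,0,0]]]' 1
python3 -c "
from h import *
rep(); snap('wrist','w25')"
```

```text
t: 48.72
ee_pos: [539.1, 5.1, 72.9]
orientation: [3.14, -0.109, -0.013]
ft_force: [-7.5, 0.0, 5.7]
width: 0.4
t 48.72 p [539.1   5.1  72.9] yaw -3.98 w 0.4 f [-7.5  0.   5.7] tray [  19.1 -269.7] rot [-20.3 165.6]
```

View pics/w25.png

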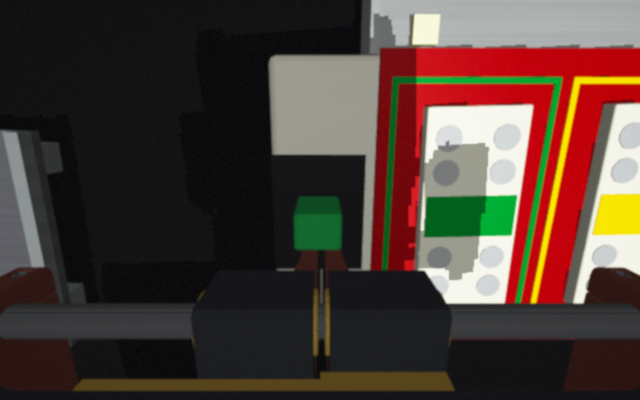

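```bash
python3 -m jog '[[[0.4,0,0],[0,0,0]],[[0.8,0,0],[0,0,0]],[[0.8,0,0],[0,0,0]]]' 1
python3 -c "
from h import *
rep()"
python3 -m jog '[[[0.5,0,0],[0,0,0]],[[1,0,0],[0,0,0]],[[1,0,0],[0,0,0]]]' 1
python3 -c "
from h import *
rep(); c=cal('wrist'); snap('wrist','w26'); import pickle; pickle.dump(c,open('c26.pkl','wb'))"
```

```text
t: 49.02
ee_pos: [539.3, 4.9, 71.9]
orientation: [3.139, -0.109, -0.038]
ft_force: [-24.8, 2.0, 21.0]
width: 0.5
t 49.02 p [539.3   4.9  71.9] yaw -3.97 w 0.5 f [-24.8   2.   21. ] tray [  19.3 -269.8] rot [-20.1 165.5]
t: 49.27
ee_pos: [539.1, 4.9, 70.7]
orientation: [3.139, -0.109, -0.072]
ft_force: [-32.4, 3.4, 28.4]
width: 0.7
t 49.27 p [539.1   4.9  70.7] yaw -3.97 w 0.7 f [-32.4   3.4  28.4] tray [  19.1 -269.9] rot [-20.3 165.4]
```

```bash
python3 -m jog '[[[-1,0,0],[0,0,0]],[[-2,0,0],[0,0,0]],[[-3,0,0],[0,0,0]],[[-4,0,0],[0,0,0]],[[-5.5,0,0],[0,0,0]],[[-7,0,0],[0,0,0]],[[-7,0,-3],[0,0,0]],[[-7,0,-6],[0,0,0]]]' 1
python3 -c "
from h import *
w=wor((-100,58),C,CY); rep2([*w,290],-3.9)"
```

```text
t: 49.98
ee_pos: [470.5, 9.7, 133.5]
orientation: [3.139, -0.109, -0.075]
ft_force: [1.4, -0.2, 0.7]
width: 0.5
t 49.98 p [470.5   9.7 133.5] yaw -3.96 w 0.5 f [ 1.4 -0.2  0.7] tray [ -49.6 -272.3] rot [-89.1 165.5]
shift cm [ -1.82  10.78 -15.56]
turn deg [ 0.11  2.72 -0.06]
```

```bash
python3 -m jog '[[[-1.8,4,-4],[0,2.7,0]],[[-1.8,8,-8],[0,2.7,0]],[[-1.8,10.8,-12],[0,2.7,0]],[[-1.8,10.8,-15.5],[0,2.7,0]],[[-1.8,10.8,-15.5],[0,2.7,0]],[[-1.8,10.8,-15.5],[0,2.7,0]],[[-1.8,10.8,-15.5],[0,2.7,0]]]' 1
python3 - <<'E'
from h import *
c=cal('wrist'); im=snap('wrist','w27'); rep()
band(im,c,'green',(262,72,326,108),72,C,CY); band(im,c,'yellow',(345,72,405,108),72,C,CY);band(im,c,'blue',(430,72,482,108),72,C,CY)
m=hsvmask(im,(45,120,60),(80,255,255)); k=np.zeros_like(m); k[100:140,195:248]=m[100:140,195:248]
ys,xs=np.nonzero(k)
for px in [(xs.min(),ys.min()),(xs.max(),ys.max())]: print('knob',loc(back('wrist',px,95,c)[0],C,CY).round(1))
m=hsvmask(im,(100,100,80),(120,255,255)); m[:, :510]=0;m[200:]=0
rect(m,'wrist',3,c,'pad')
m=hsvmask(im,(10,150,120),(22,255,255)); m[:, :510]=0;m[200:]=0
rect(m,'wrist',49,c,'grip')
snap('scene','sc2'); s=snap('side','s2')
E
```

```text
t: 50.57
ee_pos: [453.8, -97.9, 291.2]
orientation: [3.137, -0.111, 0.009]
ft_force: [0.3, 0.5, -0.0]
width: 0.5
t 50.62 p [452.7 -97.2 289.6] yaw -4.0 w 0.3 f [ 0.2 -0.1 -0.3] tray [ -56.2 -380.5] rot [-99.6  57.6]
green ctr [554.1 -73.3] size [42.8 19.1] tile yaw -2.11 local [-0.  88.4]
yellow ctr [ 546.5 -168.1] size [58.3 36.5] tile yaw -0.31 local [-1.2 -6.7]
blue ctr [ 542.3 -250.1] size [43.5 18.7] tile yaw -3.98 local [  0.2 -88.8]
knob [-20.8 176.7]
knob [-38.2 148.6]
pad center [ 533.9 -433. ] size [ 93.1 162.4] longaxis -2.38
grip center [ 534.3 -428.9] size [70.5 38.6] longaxis 0.01
```

View pics/w27.png

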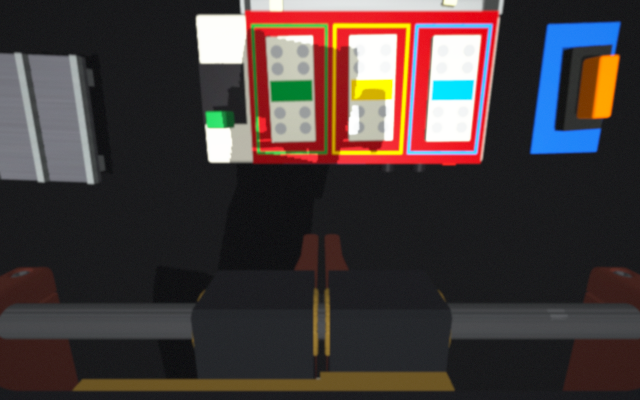

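View pics/s2.png

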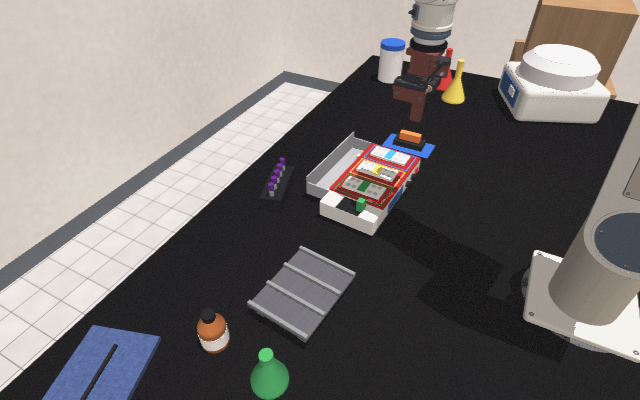

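```bash
python3 - <<'E'
from h import *
import pickle
c=pickle.load(open('c26.pkl','rb')); im=cv2.imread('pics/w26.png')
m=hsvmask(im,(45,120,40),(80,255,255)); k=np.zeros_like(m); k[170:260,270:360]=m[170:260,270:360]
ys,xs=np.nonzero(k); print(xs.min(),xs.max(),ys.min(),ys.max())
print(loc(back('wrist',(318,ys.min()),95,c)[0],C,CY).round(1),loc(back('wrist',(318,ys.max()),95,c)[0],C,CY).round(1))
im=cv2.imread('pics/w27.png'); c=cal('wrist'); band(im,c,'yellow',(350,78,393,102),72,C,CY)
E
```

```text
292 342 196 254
[ 19.  165.7] [ -8.1 165.8]
yellow ctr [ 545.2 -158.9] size [43.8 19.5] tile yaw -3.89 local [-3.1  2.4]
```

```bash
python3 -c "
from h import *
print(ctrl.close_job())"
```

```text
the job is handed in; nothing more can be done
None
```

I handed the job in at about 51 s. My own checks showed every requirement met, but `close_job()` reports no verdict.

- **Fragments:** two were present. I pushed both off the deck with the scraper. The last wrist pictures put them in the trough, at about (97, 107) and (99, −93) mm in the rotator frame. The fingers stayed about 20 mm above the deck during the strokes.
- **Scraper:** it is back upright on its pad, within about 5 mm of the centre.
- **Tiles:** all three lie flat and straight in their own outlines. They measured about 1–3 mm off centre, with yaw within about 0.04 rad.
- **Start slide:** I pushed it until it stopped moving and the force rose to about 32 N. The near face measured about 30 mm of travel, and afterwards it came back to its rest position.
- **Bystanders:** the bottle, flask and tube rack look unmoved in the side view.

**Readings that disagreed:**
- **Yellow tile:** one measurement gave −6.7 mm along y because the colour mask also caught the yellow outline. A tighter window gave (−3, +2) mm. Earlier clean readings gave about (1, −0.5) mm.
- **Start slide:** with the slide pushed in, the picture measurement of its far edge (19 mm) did not fit the knob's depth, probably because the gripper was tilted. I relied on the hard stop and the near face instead.

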